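Restock the gravity-feed rack of the repair desk

ROBOT

A 6-joint arm with a two-finger parallel gripper is mounted at the origin on a cart in front of the work surface, level with it; the furniture and walls round the work are solid. World frame = base frame: x ahead of the robot, y to its left, z up, the work surface at z = 0. Lengths are in m, angles in rad, forces in N, time in s.
With the tool pointing down it reaches from about 0.35 to 0.85 m from the base axis. Payload 8.1 kg.
Tool frame: the origin (TCP) lies at the centre of the arm's flange, where the gripper is bolted on; the fingertips stand 186 mm ahead of it and the grasp point (between the pads) lies 167 mm ahead of it; z points along the fingers, y is the line along which they close (so a half turn about z gives the same grasp; the last joint's range is limited). The gripper opens to 93 mm and grips with 3 to 60 N. Pads are 15 mm wide; open, the fingers measure 128 mm over their backs; the gripper's body (75 mm by 188 mm) begins 65 mm behind the grasp point.
Start: joints at [1.239, 0.13, 1.488, -0, 1.523, -0.085], TCP at [0.147, 0.582, 0.405] pointing down, gripper open.
Joint ranges: [-2.96, 2.96], [-0.89, 2.26], [0.02, 2.5], [-1.34, 4.48], [0, 2.73], [-2.66, 2.66]. Speed limits (rad/s): [2.39, 2.39, 2.79, 3.14, 3.14, 3.14].

INTERFACE

Orientations are given as a rotation vector (axis times angle).
In Python, from plant import robot gives the robot as it stands.
- The arm moves only by the tool apply_moves, never from a script. Its argument "series" is a list of rows, each a list of 2 entries, a list of its own where there are three numbers: the shift along the tool's x, y, z in mm, then the turn, a rotation vector about the tool's x, y, z in rad. A call has 1 to 12 rows; each row shifts and turns the commanded pose from where the row before left it, along the tool's axes as they then stand; what a row does not reach is not made up. A row lasts 1/12 s, in which the tool goes at most 41.7 mm and 7.16 degrees, less where a joint would pass 70% of its speed; a pose out of reach is approached as far as the arm can. A call is refused whole if a number of a shift passes 41.7 or a number of a turn 0.125, either way. A call with a gripper value outside its range is refused whole. "claw" is the opening, from 0 (shut) to 1 (fully open), set as the call begins (left out, the last holds). The fingers move at their own pace and stop on an object; "newtons" is the grip in N (left out, the last holds). Time passes only in rows, so rows that do not move let the fingers close. It gives the time, the measured TCP pose, the force, the opening and the grip force at its end, in the units of the state.
- robot.read_state(): the state, without advancing time (a new reading comes with each control period).
- robot.read_camera(name): name is "scene" or "top"; returns (picture, depth): 384x512x3 uint8, blue, green, red; 384x512 float32, m along the optical axis (not along the pixel's ray), 0 where there is no reading.
- robot.calibration(name): a dict with "fx", "fy", "cx", "cy" (pixels), "extrinsics" (4x4, takes a point from world to camera coordinates). Camera axes: x right, y down, z forward; pixel columns grow to the right and rows downward; lengths in m; the calibration is good to about 2 mm. A picture is of the moment at which its call begins. calibration takes no time and is no camera call.
- robot.close_job(): hands the job in; it is judged then, once.
The state is a dict: "t": time; "q": joint angles; "dq": joint speeds; "joint_torque": joint torques, N m; "tool_pos": TCP position; "orientation": TCP orientation; "force": force on the tool from outside, world axes, zero at the start; "wrist_torque": the same for the moment, N m; "opening": finger opening in m; "gripper_force": force on a finger pad.
Only numpy, scipy, OpenCV 4.12 (cv2) and the standard library are available. Lean on these libraries where they do the work, as an engineer would, in place of code of your own. Each camera call takes 0.05 s, during which the arm holds its last target. There are 200 camera calls.

TASK

Restock the sloped feed rack for carrying to the next desk: make it ready by swinging the front gate bar down into its catch and the rear keeper bar up and right over, clear of the lanes, then load every solder spool into the left lane and every tape roll into the right one (as seen from the robot), letting each go flat at the open upper end so that it slides home to the gate or the piece ahead. When all is home, swing the keeper back down into its catch; leave the glue bottle, swab jar and flux syringe alone.

Things in the scene. Friction and masses are not known exactly. Their poses are not given: they have to be found in the camera images.
- lane_bed: grey sheet bed of the fixed feed rack, two lanes running down toward the robot at 24 degrees. Origin on the lane floor in the middle of the bed at the front gate; x up the slope, y left across the lanes, z square to the floor. Slick floor (friction about 0.2: stock slides by itself) from x = -6 to 252 mm. Lanes 67 mm wide, middles at y = +34.5 and -34.5 mm; outer cheeks 18 mm high, divider 12 mm
- guard_end (a point): middle of the upper end of the steel wire guard, 51 mm above the lane floor. The guard covers both lanes from x = 46 to 136 mm of the bed, its wires 39 mm above the floor, flared up at this end: stock passes beneath, and goes in only above x = 150 mm
- left_mouth (a point): release point of the left lane (for spools): on the floor in the lane's middle, x = 205 mm of the bed, between guard and keeper. A spool at home has its centre at x = 30 mm, leaning on the gate, or leans on the piece ahead; a lane holds three
- right_mouth (a point): release point of the right lane (for tape), likewise; a tape roll at home has its centre at x = 32 mm, or leans on the roll ahead
- front_gate (a joint): front gate: flat steel bar, 6 x 15 mm, 170 mm long, over the low end of both lanes, hinged at the left cheek about an axis along the bed's x. 0 = across the lanes in its U catch at the right cheek, stopping the stock; grows as the free end swings up; 1.57 = square to the bed, limit 2.0. Stiff hinge: stays where it is left (about 1 N at the grip moves it)
- front_gate_grip (a point): middle of the red round grip stub at the gate's free end: 13 mm diameter, 32 mm long, parallel to the hinge (the bed's x); it points up the slope, the bar's face is 15 mm down the slope of this point. Gate shut: 39 mm above the lane floor, 76 mm right of the bed's middle. Turns on a radius of 162 mm
- front_gate_hinge (a point): point on the gate's hinge axis abreast of the grip: the grip turns round it, about the bed's x axis
- rear_keeper (a joint): rear keeper: an equal bar at the upper end of the lanes, 246 mm up the bed, but hinged at the right cheek, about the same direction, its catch at the left cheek: 0 = across the lanes in its catch; grows as the free end swings up and over to the right, limit 2.0; equally stiff. Above 1.6 it leans outward, clear of the lanes
- rear_keeper_grip (a point): middle of the keeper's red grip stub, same size; it points down the slope, the bar's face is 15 mm up the slope of this point. Keeper shut: 39 mm above the lane floor, 76 mm left of the bed's middle. Turns on a radius of 162 mm
- rear_keeper_hinge (a point): point on the keeper's hinge axis abreast of its grip
- spool_a: spool of solder wire, a silver coil between two black flanges, 52 mm diameter, 30 mm high, about 0.12 kg, standing flat on a flange; origin at the centre of its underside, z up
- spool_b: spool of solder wire, a silver coil between two black flanges, 52 mm diameter, 30 mm high, about 0.12 kg, standing flat on a flange; origin at the centre of its underside, z up
- spool_c: spool of solder wire, a silver coil between two black flanges, 52 mm diameter, 30 mm high, about 0.12 kg, standing flat on a flange; origin at the centre of its underside, z up
- tape_a: roll of amber heat-resistant tape, 56 mm outer diameter, 19 mm high, about 0.06 kg, lying flat; origin at the centre of its underside, z up
- tape_b: roll of amber heat-resistant tape, 56 mm outer diameter, 19 mm high, about 0.06 kg, lying flat; origin at the centre of its underside, z up
- tape_c: roll of amber heat-resistant tape, 56 mm outer diameter, 19 mm high, about 0.06 kg, lying flat; origin at the centre of its underside, z up
- swab_jar: white screw-top jar, 44 mm diameter, 45 mm high, right of the rack; leave alone
- glue: black glue bottle with a pointed nozzle, 32 mm diameter, 78 mm high, right of the rack; leave alone
- flux: yellowish syringe, 120 mm long, lying between the rack and the hot-air station; leave alone
Things that resemble listed ones, but are neither listed nor needed, are in the scene too. Leave any blue look-alike of the tape_c alone. Leave any turquoise look-alike of the spool_a alone.

How it is judged:
By the outcome, as a careful person would: the job done as asked, in the order asked, and still so for the second after the job is handed in, with the robot touching nothing.
Of spool_a, spool_b, spool_c, tape_a, tape_b, tape_c only 4 to 6 are there at a start; the rules pass over those that are not, and their reading is None.
At some moment in a run one of spool_a, spool_b, spool_c, tape_a, tape_b, tape_c may be knocked a few centimetres aside while the robot is not near it.
It also fails if it takes over 208 s, if anything falls off the work surface, if the arm or the gripper's body presses on something with over 40 N, if the wrist force passes 120 N, or if a joint passes its speed limit or range.

## Working session

There is one attempt and no reset: what is moved stays moved. The work goes in short steps, Python scripts to look and compute and a tool call to move; the robot and the scene stay as the last step left them, time stands still between calls to the robot, and variables do not carry over. Pictures are saved under pics/ and viewed, at most 14 in all, crops included, and the job is handed in when it is done.

Besides the shell and the picture viewer there is one more tool, called after ">>>" in YAML: its name, and indented under it one key for each argument. apply_moves: Moves the arm, as the interface text tells. Its arguments: {"type":"object","properties":{"series":{"type":"array"},"claw":{"type":"number"},"newtons":{"type":"number"}},"required":["series"]}

```bash
ls; mkdir -p pics
python3 - <<'E'
from plant import robot
import cv2,numpy as np
s=robot.read_state();print(s)
for n in("scene","top"):
    p,d=robot.read_camera(n);np.savez(f"pics/{n}0.npz",p=p,d=d);cv2.imwrite(f"pics/{n}0.png",p)
    c=robot.calibration(n);print(n,c)
a=cv2.imread("pics/scene0.png")
E
```

```text
pics
{'t': 0.0, 'q': array([ 1.23861876e+00,  1.31121708e-01,  1.48926545e+00, -5.32508056e-06,
        1.52298620e+00, -8.53808660e-02]), 'dq': array([ 3.00225231e-04,  9.33722546e-05, -5.76759906e-04, -1.14394920e-03,
       -9.63057812e-04, -7.43879525e-05]), 'joint_torque': array([ 6.33755262e-04, -5.59807241e+01, -4.91780734e+01,  7.69659667e-02,
        3.48845765e-02, -1.69011610e-04]), 'tool_pos': array([0.14647332, 0.58161271, 0.40371831]), 'orientation': array([-3.86638916e-01, -3.11734199e+00,  2.73779595e-03]), 'force': array([-0.45576733,  0.34369279,  0.02478714]), 'wrist_torque': array([ 0.02213713, -0.00584222,  0.03551193]), 'gripper_force': 0.0, 'opening': 0.09299413975282385}
scene {'fx': 370.71398864299664, 'fy': 370.71398864299664, 'cx': 256.8673136814494, 'cy': 192.1369094483094, 'extrinsics': array([[ 0.53337822, -0.84587017, -0.00336605, -0.30664593],
       [-0.39439554, -0.24516871, -0.88563224,  0.31521385],
       [ 0.74830464,  0.4737045 , -0.46437507,  0.63949567],
       [ 0.        ,  0.        ,  0.        ,  1.        ]])}
top {'fx': 362.60149946152984, 'fy': 362.60149946152984, 'cx': 260.0843130008448, 'cy': 191.83217725912053, 'extrinsics': array([[ 0.02152684, -0.99976364, -0.00304181, -0.04496584],
       [-0.98618369, -0.02073439, -0.16435271,  0.55680175],
       [ 0.16425079,  0.00653778, -0.98639695,  1.01396533],
       [ 0.        ,  0.        ,  0.        ,  1.        ]])}
```

View pics/scene0.png

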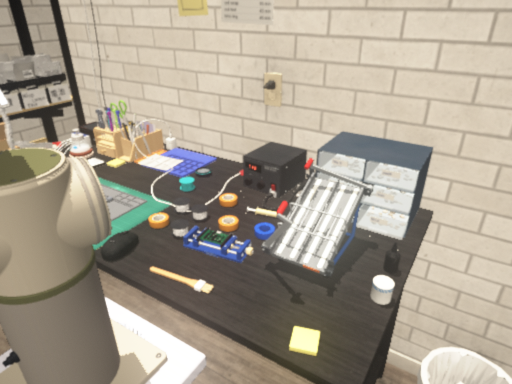

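View pics/top0.png

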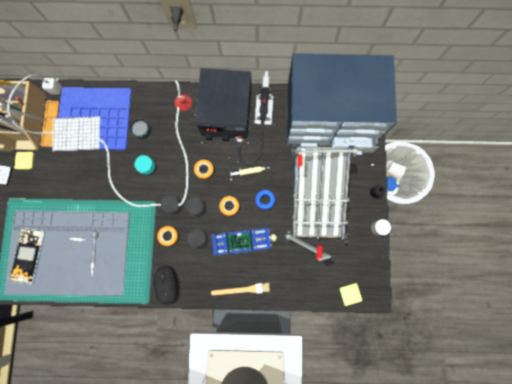

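The scene view shows three spools (183,208), (200,215) and (180,231), three tapes (228,199), (229,223) and (158,219), and the rack near (320,220). The top view has spools at (170,204), (196,207) and (197,238), and tapes at (204,169), (229,205) and (167,236). The gate grip is at (320,252) and the keeper grip at (299,160).

```bash
cat > h.py <<'E'
import numpy as np,cv2
from plant import robot
from scipy.spatial.transform import Rotation as R
def cam(n): 
    c=robot.calibration(n); return c,np.array(c['extrinsics'])
def grab(n): return robot.read_camera(n)
def w(n,u,v,z):   # pixel+depth -> world
    c,E=cam(n); u,v,z=map(np.asarray,(u,v,z))
    P=np.stack([(u-c['cx'])/c['fx']*z,(v-c['cy'])/c['fy']*z,z],-1)
    return (P-E[:3,3])@E[:3,:3]
def onz(n,u,v,h): # ray onto plane z=h
    C=w(n,0,0,0.);P=w(n,u,v,1.);d=P-C
    return C+d*((h-C[2])/d[...,2])[...,None] if d.ndim>1 else C+d*(h-C[2])/d[2]
def px(n,X):
    c,E=cam(n);p=E[:3,:3]@np.asarray(X)+E[:3,3]
    return c['fx']*p[0]/p[2]+c['cx'],c['fy']*p[1]/p[2]+c['cy']
def blobs(m,amin=15):
    k,l,s,ce=cv2.connectedComponentsWithStats(m.astype(np.uint8))
    return [(s[i,4],ce[i],s[i,:4],l==i) for i in range(1,k) if s[i,4]>=amin]
E
python3 - <<'E'
from h import *
o=np.load('pics/top0.npz');p,d=o['p'],o['d']
s=np.load('pics/scene0.npz')
cv2.imwrite('pics/a.png',cv2.resize(p[130:275,270:400],None,fx=4,fy=4,interpolation=cv2.INTER_CUBIC))
cv2.imwrite('pics/b.png',cv2.resize(s['p'][155:285,240:420],None,fx=4,fy=4,interpolation=cv2.INTER_CUBIC))
h=cv2.cvtColor(p,cv2.COLOR_BGR2HSV)
for nm,im,dd in(('top',p,d),('scene',s['p'],s['d'])):
    h=cv2.cvtColor(im,cv2.COLOR_BGR2HSV)
    for lab,m in(('red',((h[...,0]<6)|(h[...,0]>174))&(h[...,1]>150)&(h[...,2]>100)),('amber',(h[...,0]>8)&(h[...,0]<22)&(h[...,1]>150)&(h[...,2]>120))):
        for a,c,bb,mm in blobs(m):
            z=np.median(dd[mm&(dd>0)]);print(nm,lab,a,c.round(1),bb,w(nm,c[0],c[1],z).round(4),onz(nm,c[0],c[1],.019).round(4) if lab=='amber' else '')
# spool discs
for u,v in((170,204),(196,207),(197,238),(141,129)):
    print(u,v,p[v,u],w('top',u,v,d[v,u]).round(3))
# bed plane
vv,uu=np.mgrid[160:225,303:346];Z=d[160:225,303:346];P=w('top',uu,vv,Z)[Z>0].reshape(-1,3)
best=None;rng=np.random.default_rng(0)
for i in range(400):
    q=P[rng.choice(len(P),3,False)];n=np.cross(q[1]-q[0],q[2]-q[0]);n/=np.linalg.norm(n)+1e-12;n*=np.sign(n[2])
    c=(abs((P-q[0])@n)<.003).sum()
    if best is None or c>best[0]:best=(c,n,q[0])
I=P[abs((P-best[2])@best[1])<.003];c=I.mean(0);n=np.linalg.svd(I-c)[2][2];n*=np.sign(n[2])
print(len(P),len(I),c,n,np.degrees(np.arccos(n[2])),np.degrees(np.arctan2(-n[1],-n[0])))
E
```

```text
top red 118 [183.9 103.8] [176  96  15  14] [0.8407 0.2139 0.0085] 
top red 41 [299.4 159.9] [298 155   4  11] [ 0.6145 -0.1312  0.2054] 
top red 69 [318.9 251.1] [316 245   7  13] [ 0.3892 -0.1798  0.2011] 
top amber 29 [ 3.8 81.9] [ 0 80 10  4] [0.8588 0.7233 0.1001] [0.8977 0.7858 0.019 ]
top amber 308 [ 49.8 114. ] [ 43 101  16  30] [0.7997 0.6365 0.0044] [0.7941 0.6274 0.019 ]
top amber 104 [ 45.8 140.1] [ 41 135  10  11] [0.7141 0.6393 0.004 ] [0.7095 0.63   0.019 ]
top amber 121 [203.5 169.4] [194 160  20  19] [0.6283 0.1406 0.0149] [0.6273 0.1399 0.019 ]
top amber 113 [229.  205.8] [219 196  20  20] [0.5183 0.059  0.0171] [0.5181 0.0588 0.019 ]
top amber 131 [167.8 235.6] [157 226  21  20] [0.4261 0.2364 0.0159] [0.426  0.2356 0.019 ]
top amber 64 [ 19.9 271.4] [ 13 266  15  10] [0.3134 0.6609 0.0147] [0.3137 0.6581 0.019 ]
scene red 43 [308.1 163.6] [304 159   9  10] [ 0.6101 -0.1322  0.2025] 
scene red 15 [253.8 167.3] [252 166   5   4] [0.7301 0.1092 0.0909] 
scene red 77 [282.  206.8] [277 201  11  12] [ 0.3864 -0.1799  0.2   ] 
scene amber 116 [228.1 201.8] [219 194  18  13] [0.614  0.1307 0.0122] [0.6043 0.1233 0.019 ]
scene amber 139 [159.  222.5] [148 213  21  15] [0.4126 0.2248 0.013 ] [0.4062 0.2173 0.019 ]
scene amber 165 [228.  224.6] [218 215  21  17] [0.5052 0.0511 0.0145] [0.4996 0.0468 0.019 ]
170 204 [86 86 83] [0.519 0.233 0.028]
196 207 [86 85 82] [0.511 0.155 0.031]
197 238 [87 87 84] [0.42  0.148 0.027]
141 129 [176 170 162] [0.753 0.341 0.015]
2787 2056 [ 0.5596343  -0.20958796  0.09493524] [-0.40579812 -0.00248406  0.91395936] 23.9416278921984 0.3507270840342045
```

View pics/a.png

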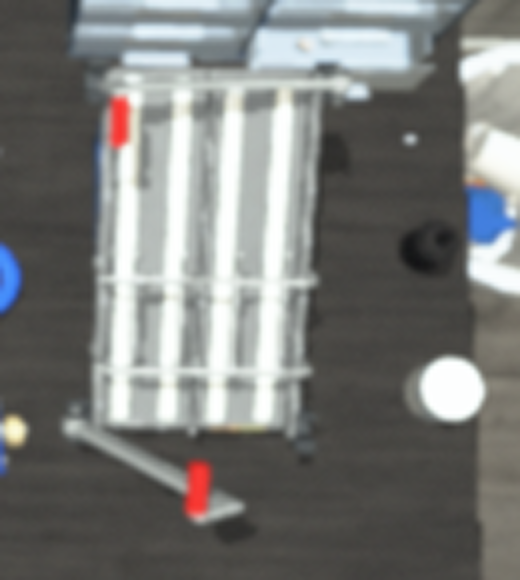

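View pics/b.png

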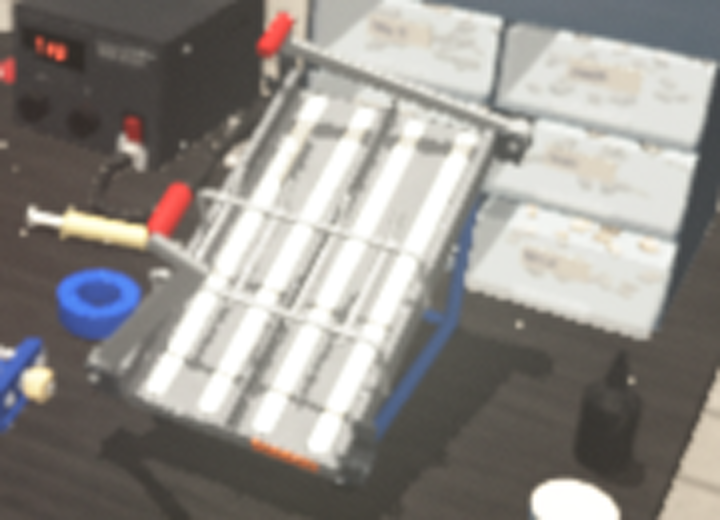

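The crops show the keeper shut, or almost, with its grip at upper left. The gate is partly up (about 1 rad), with its hinge at crop (72,428) and its grip at (200,490). The guard wires cross at crop rows 280 and 372, and each lane has two white strips.

Run:
```python
from h import *
o=np.load('pics/top0.npz');p,d=o['p'],o['d']
n=np.array([-.4058,-.0025,.914]);n/=np.linalg.norm(n);c=np.array([.5596,-.2096,.0949])
def onplane(u,v,h=0):
    C=w('top',0,0,0.);D=w('top',u,v,1.)-C;t=((c+n*h-C)@n)/(D@n);return C+D*np.atleast_1d(t)[:,None]
g=cv2.cvtColor(p,cv2.COLOR_BGR2GRAY)
T=[]
for v in range(157,234,3):
    r=g[v,296:352].astype(float);m=r>225
    k,l=cv2.connectedComponents(m.astype(np.uint8)[None]);
    cs=[]
    for i in range(1,k):
        ix=np.where(l[0]==i)[0]
        if 3<=len(ix)<=8: cs.append(296+ix.mean())
    if len(cs)==4: T.append((v,cs))
print(len(T))
U=np.array([x[1] for x in T]);V=np.array([x[0] for x in T],float)
Q=[onplane(U[:,i],V) for i in range(4)]
for q in Q:
    a=np.polyfit(q[:,0],q[:,1],1);print('yaw',np.degrees(np.arctan(a[0])*1),'y at .5',np.polyval(a,.5), 'res',np.std(q[:,1]-np.polyval(a,q[:,0])))
# x bounds on profile along lane col & wire crossings
for name,row,h in(('low floor end',130+427/4,0),('wire low',130+372/4,.041),('wire up',130+281/4,.053),('up bar top',130+75/4,.045)):
    print(name,onplane(np.array([322.]),np.array([row]),h).round(4))
print('gate hinge px',onplane(np.array([270+72/4]),np.array([130+428/4]),.039).round(4),'keeper hinge',onplane(np.array([270+345/4]),np.array([130+88/4]),.039).round(4), 'catch gate',onplane(np.array([270+305/4]),np.array([130+440/4]),.02))
```

```text
21Traceback (most recent call last):
  File "<stdin>", line 18, in <module>
  File "<stdin>", line 5, in onplane
  File "h.py", line 9, in w
    P=np.stack([(u-c['cx'])/c['fx']*z,(v-c['cy'])/c['fy']*z,z],-1)
    raise ValueError('all input arrays must have the same shape')
ValueError: all input arrays must have the same shape
```

```bash
sed -i "s/    P=np.stack/    u,v,z=np.broadcast_arrays(u,v,z)\n    P=np.stack/" h.py
python3 - <<'E'
from h import *
o=np.load('pics/top0.npz');p,d=o['p'],o['d']
n=np.array([-.4058,-.0025,.914]);n/=np.linalg.norm(n);c=np.array([.5596,-.2096,.0949])
def onplane(u,v,h=0):
    C=w('top',0,0,0.);D=w('top',np.atleast_1d(u),np.atleast_1d(v),1.)-C;t=((c+n*h-C)@n)/(D@n);return C+D*t[:,None]
g=cv2.cvtColor(p,cv2.COLOR_BGR2GRAY)
T=[]
for v in range(157,234,3):
    m=g[v,296:352]>225
    k,l=cv2.connectedComponents(m.astype(np.uint8)[None])
    cs=[296+np.where(l[0]==i)[0].mean() for i in range(1,k) if 3<=(l[0]==i).sum()<=8]
    if len(cs)==4: T.append((v,cs))
print(len(T))
U=np.array([x[1] for x in T]);V=np.array([x[0] for x in T],float)
for i in range(4):
    q=onplane(U[:,i],V)
    a=np.polyfit(q[:,0],q[:,1],1);print('yaw',np.degrees(np.arctan(a[0])),'y at .5',np.polyval(a,.5), 'res',np.std(q[:,1]-np.polyval(a,q[:,0])))
for name,u,row,h in(('low floor end',322,130+427/4,0),('wire low',322,130+372/4,.041),('wire up',322,130+281/4,.053),('up bar top',322,130+75/4,.045),('gate hinge',288,130+428/4,.039),('keeper hinge',270+345/4,130+88/4,.039),('gate catch',270+305/4,240,.02)):
    print(name,onplane(u,row,h).round(4))
E
```

```text
21
yaw 0.7311623437032789 y at .5 -0.14812997431868694 res 0.0007882938034035329
yaw 0.457320637358882 y at .5 -0.18210207018290478 res 0.0005882345056226201
yaw 0.4793574392917719 y at .5 -0.21735625962901242 res 0.00042561119375826974
yaw 0.5364536135847053 y at .5 -0.25160914571140514 res 0.0005536123872276144
low floor end [[ 0.4314 -0.2144  0.038 ]]
wire low [[ 0.466  -0.2047  0.0982]]
wire up [[ 0.5233 -0.1987  0.1368]]
up bar top [[ 0.6508 -0.1916  0.1847]]
gate hinge [[ 0.4268 -0.1135  0.0789]]
keeper hinge [[ 0.6465 -0.2822  0.1759]]
gate catch [[ 0.4229 -0.28    0.0559]]
```

```bash
cat >> h.py <<'E'
# bed frame
ps,th=np.radians(.5),np.radians(24)
ex=np.array([np.cos(th)*np.cos(ps),np.cos(th)*np.sin(ps),np.sin(th)]);ey=np.array([-np.sin(ps),np.cos(ps),0]);en=np.cross(ex,ey)
O=np.array([.4365,-.2004,.0403]);BED=np.stack([ex,ey,en],1)
b2w=lambda x,y,z:O+BED@(np.array([x,y,z])/1e3)
w2b=lambda P:((np.asarray(P)-O)@BED)*1e3
RB=np.stack([-ex,ey,-en],1)            # tilted, closing across lanes
RX=RB@R.from_rotvec([0,0,np.pi/2]).as_matrix() # candidates: turned a quarter about tool z
RX2=RB@R.from_rotvec([0,0,-np.pi/2]).as_matrix()
def down(yaw): # tool x at yaw, pointing down
    c,s=np.cos(yaw),np.sin(yaw);return np.array([[c,s,0],[s,-c,0],[0,0,-1.]])
def pose():
    s=robot.read_state();return s,np.array(s['tool_pos']),R.from_rotvec(s['orientation']).as_matrix()
def plan(*goals):
    "goals: (grasp point world m, R or None); prints turn about the TCP then shift, tool axes"
    s,p,Rm=pose();g=p+.167*Rm[:,2];print('t',round(s['t'],2),'q',s['q'].round(2),'grasp',g.round(4),'bed',w2b(g).round(1),'open',round(s['opening'],4),'F',np.round(s['force'],1))
    for G,Rg in goals:
        if Rg is not None:
            rv=R.from_matrix(Rm.T@Rg).as_rotvec();n=max(int(np.ceil(np.degrees(np.linalg.norm(rv))/7.1)),1)
            if np.linalg.norm(rv)>.01: print(' turn',rv.round(3),'=',n,'x',(rv/n).round(4))
            Rm=Rg
        tcp=np.asarray(G)-.167*Rm[:,2];dv=Rm.T@(tcp-p)*1e3;n=max(int(np.ceil(np.linalg.norm(dv)/41)),1)
        print(' shift',dv.round(1),'=',n,'x',(dv/n).round(2));p=tcp
E
python3 - <<'E'
from h import *
o=np.load('pics/top0.npz');p,d=o['p'],o['d']
# cabinet front: points z .1-.3 behind rack
vv,uu=np.mgrid[50:152,285:395];Z=d[50:152,285:395];P=w('top',uu,vv,Z)[Z>0]
for lo in np.arange(.1,.4,.03):
    q=P[(P[:,2]>lo)&(P[:,2]<lo+.03)&(P[:,1]<-.12)]
    if len(q):print(round(lo,2),len(q),'xmin',np.percentile(q[:,0],2).round(3))
for u,v in((170,204),(196,207),(197,238)):
    v2,u2=np.mgrid[v-16:v+17,u-16:u+17];Z=d[v-16:v+17,u-16:u+17];q=w('top',u2,v2,Z);q=q[(Z>0)&(q[...,2]>.02)&(q[...,2]<.04)]
    print(q.mean(0).round(4),len(q),np.ptp(q,0).round(3))
G=b2w(22,21,168)
plan((b2w(22,21,260),RB),(G,None))
plan((b2w(22,21,260),RX))
plan((b2w(22,21,260),RX2))
E
```

```text
0.1 586 xmin 0.718
0.13 688 xmin 0.659
0.16 544 xmin 0.645
0.19 6875 xmin 0.72
[0.5211 0.2334 0.0294] 243 [0.048 0.076 0.01 ]
[0.5165 0.1603 0.0295] 236 [0.049 0.051 0.01 ]
[0.422  0.1467 0.0298] 257 [0.049 0.075 0.016]
t 0.1 q [ 1.24  0.13  1.49  0.    1.52 -0.09] grasp [0.1464 0.5814 0.2368] bed [-178.9  784.3  294.7] open 0.0929 F [ 0.2  0.5 -0.1]
 turn [-0.055 -0.417 -0.251] = 4 x [-0.0138 -0.1042 -0.0629]
 shift [-132.8 -763.5   20.2] = 19 x [ -6.99 -40.19   1.07]
 shift [ 0.  0. 92.] = 3 x [ 0.    0.   30.67]
t 0.1 q [ 1.24  0.13  1.49  0.    1.52 -0.09] grasp [0.1464 0.5814 0.2368] bed [-178.9  784.3  294.7] open 0.0929 F [ 0.2  0.5 -0.1]
 turn [-0.358 -0.274  1.295] = 12 x [-0.0298 -0.0229  0.1079]
 shift [-763.5  132.8   20.2] = 19 x [-40.19   6.99   1.07]
t 0.1 q [ 1.24  0.13  1.49  0.    1.52 -0.09] grasp [0.1464 0.5814 0.2368] bed [-178.9  784.3  294.7] open 0.0929 F [ 0.2  0.5 -0.1]
 turn [ 0.294 -0.383 -1.796] = 16 x [ 0.0184 -0.024  -0.1122]
 shift [ 763.5 -132.8   20.2] = 19 x [40.19 -6.99  1.07]
```

Run:
```python
from h import *
s,p,Rm=pose()
plan(((.40,.42,.27),None),((.43,.05,.30),RB),(b2w(22,21,250),None),(b2w(22,21,168),None))
```

```text
t 0.1 q [ 1.24  0.13  1.49  0.    1.52 -0.09] grasp [0.1464 0.5814 0.2368] bed [-178.9  784.3  294.7] open 0.0929 F [ 0.2  0.5 -0.1]
 shift [-285.3  -94.6  -33.1] = 8 x [-35.67 -11.82  -4.14]
 turn [-0.055 -0.417 -0.251] = 4 x [-0.0138 -0.1042 -0.0629]
 shift [  31.4 -370.5  -31. ] = 10 x [  3.14 -37.05  -3.1 ]
 shift [  79.7 -229.4  -11. ] = 6 x [ 13.28 -38.24  -1.83]
 shift [ 0.  0. 82.] = 3 x [ 0.    0.   27.33]
```

>>> apply_moves:
  series:
    - [[-36,-12,-4],[0,0,0]]
    - [[-36,-12,-4],[0,0,0]]
    - [[-36,-12,-4],[0,0,0]]
    - [[-36,-12,-4],[0,0,0]]
    - [[-36,-12,-4],[0,0,0]]
    - [[-36,-12,-4],[0,0,0]]
    - [[-36,-12,-4],[0,0,0]]
    - [[-36,-12,-4],[0,0,0]]
    - [[0,0,0],[-0.014,-0.104,-0.063]]
    - [[0,0,0],[-0.014,-0.104,-0.063]]
    - [[0,0,0],[-0.014,-0.104,-0.063]]
    - [[0,0,0],[-0.014,-0.104,-0.063]]
  claw: 0.5
  newtons: 12

```text
t: 1.1
tool_pos: [0.4029, 0.418, 0.4365]
orientation: [-0.016, 2.719, 0.005]
force: [0.0, -1.1, -1.0]
opening: 0.047
gripper_force: 0.0
```

>>> apply_moves:
  series:
    - [[3,-37,-3],[0,0,0]]
    - [[3,-37,-3],[0,0,0]]
    - [[3,-37,-3],[0,0,0]]
    - [[3,-37,-3],[0,0,0]]
    - [[3,-37,-3],[0,0,0]]
    - [[3,-37,-3],[0,0,0]]
    - [[3,-37,-3],[0,0,0]]
    - [[3,-37,-3],[0,0,0]]
    - [[3,-37,-3],[0,0,0]]
    - [[3,-37,-3],[0,0,0]]
    - [[0,0,0],[0,0,0]]

```text
t: 2.02
tool_pos: [0.3659, 0.0415, 0.4513]
orientation: [0.001, 2.722, -0.001]
force: [-0.6, -0.4, 0.4]
opening: 0.0465
gripper_force: 0.0
```

>>> apply_moves:
  series:
    - [[13,-38,-2],[0,0,0]]
    - [[13,-38,-2],[0,0,0]]
    - [[13,-38,-2],[0,0,0]]
    - [[13,-38,-2],[0,0,0]]
    - [[13,-38,-2],[0,0,0]]
    - [[13,-38,-2],[0,0,0]]
    - [[0,0,0],[0,0,0]]
    - [[0,0,0],[0,0,0]]

```text
t: 2.68
tool_pos: [0.3017, -0.1776, 0.4311]
orientation: [-0.0, 2.732, 0.008]
force: [-0.1, -0.3, 0.6]
opening: 0.0465
gripper_force: 0.0
```

Run:
```python
from h import *
plan((b2w(22,21,250),RB),(b2w(22,21,168),None))
for n in("scene","top"):
    p,d=grab(n);np.savez(f"pics/{n}1.npz",p=p,d=d)
    h=cv2.cvtColor(p,cv2.COLOR_BGR2HSV)
    for a,c,bb,mm in blobs(((h[...,0]<6)|(h[...,0]>174))&(h[...,1]>150)&(h[...,2]>80)):
        z=np.median(d[mm&(d>0)]);P=w(n,c[0],c[1],z);print(n,a,c.round(1),P.round(4),w2b(P).round(1))
cv2.imwrite('pics/c.png',grab('scene')[0])
```

```text
t 2.68 q [-0.85 -0.83  2.22  0.31  1.48 -2.41] grasp [ 0.3682 -0.1767  0.2779] bed [ 34.4  24.3 244.7] open 0.0465 F [-0.1 -0.3  0.6]
 turn [ 0.002 -0.009 -0.009] = 1 x [ 0.002  -0.0093 -0.0089]
 shift [14.  -2.9 -5.3] = 1 x [13.98 -2.94 -5.28]
 shift [ 0.  0. 82.] = 3 x [ 0.    0.   27.33]
scene 16 [251.6 166.4] [0.7296 0.1174 0.0923] [291.4 315.3 -72.8]
scene 69 [282.3 206.5] [ 0.3871 -0.1802  0.2005] [ 20.2  20.6 166.4]
top 112 [184.  103.9] [0.8404 0.2136 0.008 ] [ 359.1  410.5 -195.3]
top 18 [210.7 129.2] [0.7324 0.1138 0.084 ] [290.6 311.6 -81.5]
top 41 [299.4 159.9] [ 0.6146 -0.1312  0.2049] [230.2  67.6  77.7]
top 69 [318.9 251.1] [ 0.3892 -0.1797  0.202 ] [ 22.7  21.1 166.9]
```

View pics/c.png

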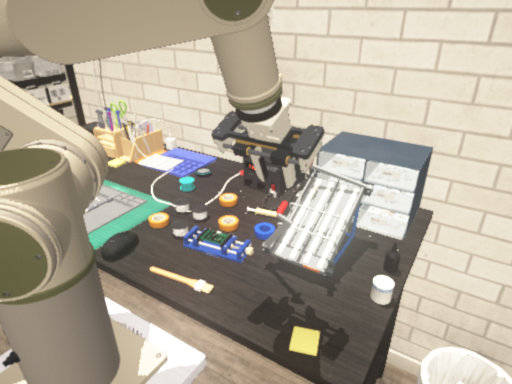

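The scene view shows the gripper above the gate grip (282,206), clear of everything. Two joints are close to their limits, so I'll spin the tool half a turn and use it vertically for the gate.

>>> apply_moves:
  series:
    - [[0,0,0],[0,0,0.121]]
    - [[0,0,0],[0,0,0.121]]
    - [[0,0,0],[0,0,0.121]]
    - [[0,0,0],[0,0,0.121]]
    - [[0,0,0],[0,0,0.121]]
    - [[0,0,0],[0,0,0.121]]
    - [[0,0,0],[0,0,0.121]]
    - [[0,0,0],[0,0,0.121]]
    - [[0,0,0],[0,0,0.121]]
    - [[0,0,0],[0,0,0.121]]
    - [[0,0,0],[0,0,0.121]]
    - [[0,0,0],[0,0,0.121]]

```text
t: 3.83
tool_pos: [0.3041, -0.173, 0.4321]
orientation: [1.857, 2.112, 0.398]
force: [0.4, 1.6, 0.2]
opening: 0.0464
gripper_force: 0.0
```

>>> apply_moves:
  series:
    - [[0,0,0],[0,0,0.121]]
    - [[0,0,0],[0,0,0.121]]
    - [[0,0,0],[0,0,0.121]]
    - [[0,0,0],[0,0,0.121]]
    - [[0,0,0],[0,0,0.121]]
    - [[0,0,0],[0,0,0.121]]
    - [[0,0,0],[0,0,0.121]]
    - [[0,0,0],[0,0,0.121]]
    - [[0,0,0],[0,0,0.121]]
    - [[0,0,0],[0,0,0.121]]
    - [[0,0,0],[0,0,0.121]]
    - [[0,0,0],[0,0,0.121]]

```text
t: 4.83
tool_pos: [0.3041, -0.173, 0.4321]
orientation: [3.013, 0.374, 0.631]
force: [-0.6, -0.2, 0.4]
opening: 0.0465
gripper_force: 0.0
```

>>> apply_moves:
  series:
    - [[0,0,0],[0,0,0.121]]
    - [[0,0,0],[0,0,0.121]]
    - [[15,0,0],[0,0.1,0]]
    - [[15,0,0],[0,0.1,0]]
    - [[15,0,0],[0,0.1,0]]
    - [[15,0,0],[0,0.1,0]]
    - [[0,0,0],[0,0,0]]

```text
t: 5.42
tool_pos: [0.3551, -0.1727, 0.4651]
orientation: [-2.874, -0.013, -1.246]
force: [-0.5, -0.4, 0.1]
opening: 0.046
gripper_force: 0.0
```

```bash
cat >> h.py <<'E'
RF=np.stack([ex,-ey,-en],1); RFX=RF@R.from_rotvec([0,0,np.pi/2]).as_matrix(); RFY=RF@R.from_rotvec([0,0,-np.pi/2]).as_matrix()
E
python3 - <<'E'
from h import *
g=b2w(22,21,160)+[0,0,.008]
plan((g+[0,0,.08],down(0)),(g,None))
E
```

```text
t 5.42 q [-0.87 -0.87  2.26  0.64  1.23  0.64] grasp [ 0.477  -0.1708  0.351 ] bed [163.6  29.2 267.3] open 0.046 F [-0.5 -0.4  0.1]
 turn [-0.009 -0.818  0.009] = 7 x [-0.0013 -0.1169  0.0012]
 shift [36.2  7.1 14.7] = 1 x [36.23  7.07 14.72]
 shift [ 0.  0. 80.] = 2 x [ 0.  0. 40.]
```

>>> apply_moves:
  series:
    - [[5,1,2],[0,-0.117,0.001]]
    - [[5,1,2],[0,-0.117,0.001]]
    - [[5,1,2],[0,-0.117,0.001]]
    - [[5,1,2],[0,-0.117,0.001]]
    - [[5,1,2],[0,-0.117,0.001]]
    - [[5,1,2],[0,-0.117,0.001]]
    - [[5,1,2],[0,-0.117,0.001]]
    - [[0,0,0],[0,0,0]]
    - [[0,0,0],[0,0,0]]

```text
t: 6.17
tool_pos: [0.391, -0.1806, 0.4657]
orientation: [-3.133, -0.006, 0.014]
force: [-0.3, -0.4, -0.0]
opening: 0.0467
gripper_force: 0.0
```

Run:
```python
from h import *
g=b2w(22,21,160)+[0,0,.008]
plan((g+[0,0,.06],down(0)),(g,None))
```

```text
t 6.17 q [-0.55 -0.35  1.82  0.    1.68  1.01] grasp [ 0.3895 -0.1792  0.2987] bed [ 62.4  21.7 255.1] open 0.0467 F [-0.3 -0.4 -0. ]
 turn [-0.008  0.009  0.004] = 1 x [-0.0085  0.0091  0.0037]
 shift [ 0.3 -0.8 35.3] = 1 x [ 0.29 -0.77 35.27]
 shift [ 0.  0. 60.] = 2 x [ 0.  0. 30.]
```

>>> apply_moves:
  series:
    - [[0,-1,32],[0,0,0]]
    - [[0,0,32],[0,0,0]]
    - [[0,0,31],[0,0,0]]
    - [[0,0,0],[0,0,0]]

```text
t: 6.5
tool_pos: [0.3885, -0.179, 0.3671]
orientation: [-3.132, -0.001, 0.01]
force: [1.1, -0.0, -0.1]
opening: 0.0464
gripper_force: 0.2
```

>>> apply_moves:
  series:
    - [[0,0,0],[0,0,0]]
    - [[0,0,0],[0,0,0]]
    - [[0,0,0],[0,0,0]]
    - [[0,0,0],[0,0,0]]
    - [[0,0,0],[0,0,0]]
    - [[0,0,0],[0,0,0]]
  claw: 0.0
  newtons: 12

```text
t: 7.0
tool_pos: [0.3893, -0.1804, 0.3722]
orientation: [-3.134, 0.001, 0.011]
force: [-1.6, -0.2, 3.3]
opening: 0.0123
gripper_force: 12.0
```

```bash
cat >> h.py <<'E'
def arc(hy,hz,dth,n,sgn):
    "grip turns round (hy,hz) in bed yz by dth in n rows; prints tool-axes rows from the present grasp"
    s,p,Rm=pose();b=w2b(p+.167*Rm[:,2]);v=b[1:]-[hy,hz];
    print('t',s['t'],'bed',b.round(1),'r',np.hypot(*v).round(1),'ang',np.degrees(np.arctan2(v[1],v[0])).round(1),'open',s['opening'],'gf',s['gripper_force'],'F',s['force'].round(1))
    rows=[];
    for k in range(n):
        a=sgn*dth/n*np.array([k,k+1]);f=lambda t:np.array([[np.cos(t),-np.sin(t)],[np.sin(t),np.cos(t)]])@v
        dd=f(a[1])-f(a[0]);rows.append((Rm.T@BED@[0,dd[0],dd[1]]).round(1).tolist())
    for r in rows: print(r)
E
python3 - <<'E'
from h import *
arc(83.5,18,.98,9,1)
E
```

```text
t 7.0 bed [ 23.1  21.6 170.2] r 164.3 ang 112.1 open 0.012302165445682134 gf 12.009775936603546 F [-1.6 -0.2  3.3]
[3.3, 16.2, 6.8]
[4.0, 15.3, 8.4]
[4.6, 14.2, 9.9]
[5.2, 12.9, 11.2]
[5.8, 11.5, 12.4]
[6.2, 9.9, 13.5]
[6.6, 8.3, 14.4]
[6.9, 6.5, 15.1]
[7.2, 4.6, 15.7]
```

>>> apply_moves:
  series:
    - [[3.3,16.2,6.8],[0,0,0]]
    - [[4,15.3,8.4],[0,0,0]]
    - [[4.6,14.2,9.9],[0,0,0]]
    - [[5.2,12.9,11.2],[0,0,0]]
    - [[5.8,11.5,12.4],[0,0,0]]
    - [[6.2,9.9,13.5],[0,0,0]]
    - [[6.6,8.3,14.4],[0,0,0]]
    - [[6.9,6.5,15.1],[0,0,0]]
    - [[0,0,0],[0,0,0]]
    - [[0,0,0],[0,0,0]]

```text
t: 7.83
tool_pos: [0.4315, -0.2742, 0.2776]
orientation: [-3.132, 0.001, 0.013]
force: [2.2, 3.5, -1.3]
opening: 0.0129
gripper_force: 12.0
```

Run:
```python
from h import *
arc(83.5,18,.15,2,1)
p,d=grab('scene');cv2.imwrite('pics/d.png',cv2.resize(p[120:290,200:420],None,fx=3.5,fy=3.5,interpolation=cv2.INTER_CUBIC))
```

```text
t 7.8333 bed [ 22.2 -72.   67.1] r 163.1 ang 162.5 open 0.012923353516378142 gf 11.97304755449295 F [ 2.2  3.5 -1.3]
[4.9, 3.3, 10.7]
[5.0, 2.4, 10.9]
```

View pics/d.png

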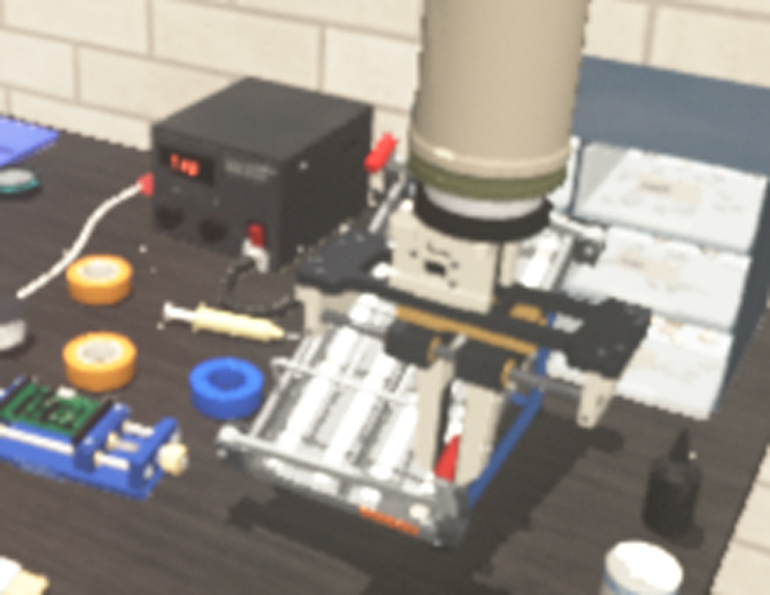

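The gate bar is following the gripper and is almost across the low end. The gripped stub is at crop (450,455). I'll finish the swing.

>>> apply_moves:
  series:
    - [[4.9,3.3,10.7],[0,0,0]]
    - [[4,2,9],[0,0,0]]
    - [[0,0,0],[0,0,0]]
    - [[1,0,3],[0,0,0]]
    - [[0,0,0],[0,0,0]]

```text
t: 8.3
tool_pos: [0.4411, -0.2779, 0.2562]
orientation: [-3.13, -0.0, 0.013]
force: [-0.2, 10.9, 4.7]
opening: 0.0127
gripper_force: 12.0
```

Run:
```python
from h import *
arc(83.5,18,.1,1,1)
```

```text
t 8.3 bed [ 22.2 -75.6  43.6] r 161.1 ang 170.8 open 0.01273610427014809 gf 11.985913664102554 F [-0.2 10.9  4.7]
[6.6, 1.9, 14.5]
```

>>> apply_moves:
  series:
    - [[1,-1,3],[0,0,0]]
    - [[0,0,0],[0,0,0]]
    - [[0,0,0],[0,0,0]]

```text
t: 8.55
tool_pos: [0.4422, -0.2775, 0.2542]
orientation: [-3.132, -0.0, 0.011]
force: [-0.0, 8.9, 8.6]
opening: 0.0126
gripper_force: 12.0
```

Run:
```python
from h import *
arc(83.5,18,.1,1,1)
```

```text
t 8.55 bed [ 22.6 -75.5  41.3] r 160.7 ang 171.7 open 0.012591614208281702 gf 11.993791311979294 F [-0.   8.9  8.6]
[6.6, 1.6, 14.5]
```

>>> apply_moves:
  series:
    - [[0,0,0],[0,0,0]]
    - [[0,0,0],[0,0,0]]
    - [[0,0,0],[0,0,0]]
    - [[0,0,-30],[0,0,0]]
    - [[0,0,-40],[0,0,0]]
    - [[0,0,-40],[0,0,0]]
  claw: 0.45

```text
t: 9.05
tool_pos: [0.4418, -0.2791, 0.3628]
orientation: [-3.132, 0.001, 0.017]
force: [1.0, -1.1, 0.7]
opening: 0.0413
gripper_force: 0.0
```

>>> apply_moves:
  series:
    - [[0,-41,0],[0,0,0]]
    - [[0,-41,0],[0,0,0]]
    - [[0,-41,0],[0,0,0]]
    - [[0,-41,0],[0,0,0]]
    - [[0,0,0],[0,0,0]]

```text
t: 9.47
tool_pos: [0.4425, -0.11, 0.3643]
orientation: [-3.131, -0.006, 0.012]
force: [-0.2, -0.1, -0.4]
opening: 0.0422
gripper_force: 0.0
```

```bash
cat >> h.py <<'E'
def reds(save=None):
    for n in("scene","top"):
        p,d=grab(n)
        h=cv2.cvtColor(p,cv2.COLOR_BGR2HSV)
        for a,c,bb,mm in blobs(((h[...,0]<6)|(h[...,0]>174))&(h[...,1]>150)&(h[...,2]>80),8):
            z=np.median(d[mm&(d>0)]);P=w(n,c[0],c[1],z)
            if P[1]<.05:print(n,a,c.round(1),P.round(4),w2b(P).round(1))
        if save:cv2.imwrite(f'pics/{save}_{n}.png',p)
E
python3 - <<'E'
from h import *
reds('e')
plan((b2w(226,67,80)+[0,0,.09],RF),(b2w(226,67,80),None))
E
```

```text
scene 38 [331.1 255.5] [ 0.433  -0.2772  0.087 ] [ 15.2 -76.7  44.4]
top 41 [299.4 159.9] [ 0.6142 -0.1311  0.2065] [230.5  67.8  79.3]
t 9.57 q [-0.37 -0.24  1.92  0.    1.47  1.2 ] grasp [ 0.4415 -0.1129  0.1974] bed [ 69.2  87.5 141.2] open 0.042 F [ 0.8 -0.7  0.2]
 turn [-0.006  0.426 -0.007] = 4 x [-0.0015  0.1065 -0.0018]
 shift [124.4  19.2 -35.9] = 4 x [31.1   4.81 -8.99]
 shift [-36.6   0.   82.2] = 3 x [-12.2    0.    27.41]
```

>>> apply_moves:
  series:
    - [[30,5,-16],[0,0,0]]
    - [[30,5,-16],[0,0,0]]
    - [[30,5,-16],[0,0,0]]
    - [[0,0,0],[0,0.107,0]]
    - [[0,0,0],[0,0.107,0]]
    - [[0,0,0],[0,0.107,0]]
    - [[0,0,0],[0,0.107,0]]
    - [[0,0,0],[0,0,0]]
    - [[0,0,0],[0,0,0]]

```text
t: 10.32
tool_pos: [0.5322, -0.1322, 0.411]
orientation: [-3.067, 0.007, -0.648]
force: [-0.4, 0.4, -0.1]
opening: 0.0421
gripper_force: 0.0
```

Run:
```python
from h import *
reds()
plan((b2w(224,67.5,160),RF),(b2w(224,67.5,80),None))
```

```text
scene 44 [308.  163.7] [ 0.6102 -0.1319  0.2021] [225.1  67.   76.9]
scene 15 [272.9 186.8] [0.7216 0.0322 0.0447] [ 264.1  230.1 -112.7]
scene 56 [331.  254.6] [ 0.4353 -0.2761  0.0874] [ 17.5 -75.7  43.8]
t 10.42 q [-0.39 -0.21  1.84  0.18  1.13  1.14] grasp [ 0.6005 -0.1306  0.2589] bed [239.3  68.3 132.7] open 0.0419 F [ 0.3 -0.4 -0.2]
 turn [-0.003  0.002 -0.013] = 1 x [-0.0028  0.0019 -0.0125]
 shift [-15.6   0.4 -27.3] = 1 x [-15.62   0.37 -27.29]
 shift [ 0. -0. 80.] = 2 x [ 0. -0. 40.]
```

>>> apply_moves:
  series:
    - [[-15.5,0.5,0],[0,0,-0.012]]
    - [[0,0,0],[0,0,0]]
    - [[0,0,27],[0,0,0]]
    - [[0,0,26],[0,0,0]]
    - [[0,0,0],[0,0,0]]

```text
t: 10.83
tool_pos: [0.5404, -0.1304, 0.3516]
orientation: [-3.067, -0.014, -0.641]
force: [-1.0, 0.3, -1.7]
opening: 0.0422
gripper_force: 0.0
```

>>> apply_moves:
  series:
    - [[0,0,0],[0,0,0]]
    - [[0,0,0],[0,0,0]]
    - [[0,0,0],[0,0,0]]
    - [[0,0,0],[0,0,0]]
    - [[0,0,0],[0,0,0]]
    - [[0,0,0],[0,0,0]]
  claw: 0.0
  newtons: 12

```text
t: 11.33
tool_pos: [0.5408, -0.1321, 0.3581]
orientation: [-3.07, -0.014, -0.659]
force: [4.4, -7.8, -2.1]
opening: 0.0127
gripper_force: 12.0
```

Run:
```python
from h import *
arc(-83.5,18,1.54,16,1)
```

```text
t 11.3333 bed [225.7  67.4  80.6] r 163.4 ang 22.5 open 0.01270562606757433 gf 11.997563391923904 F [ 4.4 -7.8 -2.1]
[0.1, 6.7, -14.2]
[0.0, 8.1, -13.5]
[0.0, 9.3, -12.7]
[0.0, 10.5, -11.7]
[0.0, 11.6, -10.6]
[0.0, 12.5, -9.5]
[0.0, 13.4, -8.2]
[0.0, 14.1, -6.9]
[0.0, 14.7, -5.5]
[0.0, 15.2, -4.1]
[0.0, 15.5, -2.6]
[-0.0, 15.7, -1.1]
[-0.0, 15.7, 0.4]
[-0.0, 15.6, 1.9]
[-0.0, 15.3, 3.4]
[-0.0, 14.9, 4.9]
```

>>> apply_moves:
  series:
    - [[0,6.7,-14.2],[0,0,0]]
    - [[0,8.1,-13.5],[0,0,0]]
    - [[0,9.3,-12.7],[0,0,0]]
    - [[0,10.5,-11.7],[0,0,0]]
    - [[0,11.6,-10.6],[0,0,0]]
    - [[0,12.5,-9.5],[0,0,0]]
    - [[0,13.4,-8.2],[0,0,0]]
    - [[0,14.1,-6.9],[0,0,0]]
    - [[0,14.7,-5.5],[0,0,0]]

```text
t: 12.08
tool_pos: [0.5032, -0.2322, 0.4434]
orientation: [-3.067, -0.017, -0.655]
force: [-4.0, 3.9, 2.2]
opening: 0.0123
gripper_force: 12.0
```

>>> apply_moves:
  series:
    - [[0,15.2,-4.1],[0,0,0]]
    - [[0,15.5,-2.6],[0,0,0]]
    - [[0,15.7,-1.1],[0,0,0]]
    - [[0,15.7,0.4],[0,0,0]]
    - [[0,15.6,1.9],[0,0,0]]
    - [[0,15.3,3.4],[0,0,0]]
    - [[0,14.9,4.9],[0,0,0]]
    - [[0,0,0],[0,0,0]]
    - [[0,0,0],[0,0,0]]

```text
t: 12.83
tool_pos: [0.5058, -0.3411, 0.4393]
orientation: [-3.069, -0.013, -0.656]
force: [-3.6, -3.2, 3.5]
opening: 0.0125
gripper_force: 12.0
```

Run:
```python
from h import *
arc(-83.5,18,.1,1,1)
```

```text
t 12.8333 bed [ 224.8 -141.   169.8] r 162.3 ang 110.8 open 0.012524103742128753 gf 11.994652301073074 F [-3.6 -3.2  3.5]
[-0.0, 14.9, 6.5]
```

>>> apply_moves:
  series:
    - [[0,0,0],[0,0,0]]
    - [[0,0,0],[0,0,0]]
    - [[0,0,0],[0,0,0]]
    - [[0,0,-25],[0,0,0]]
    - [[0,0,-35],[0,0,0]]
    - [[0,-41,-10],[0,0,0]]
    - [[0,-41,0],[0,0,-0.121]]
    - [[0,0,0],[0,0,-0.121]]
    - [[0,0,0],[0,0,-0.121]]
    - [[0,0,0],[0,0,-0.121]]
    - [[0,0,0],[0,0,-0.121]]
    - [[0,0,0],[0,0,-0.121]]
  claw: 0.5

```text
t: 13.83
tool_pos: [0.4767, -0.2583, 0.5021]
orientation: [2.739, 1.067, 0.588]
force: [-0.3, -0.4, -0.5]
opening: 0.0463
gripper_force: 0.0
```

>>> apply_moves:
  series:
    - [[0,0,0],[0,0,-0.121]]
    - [[0,0,0],[0,0,-0.121]]
    - [[0,0,0],[0,0,-0.121]]
    - [[0,0,0],[0,0,-0.121]]
    - [[0,0,0],[0,0,-0.121]]
    - [[0,0,0],[0,0,-0.121]]
    - [[0,0,0],[0,0,-0.121]]
    - [[0,0,0],[0,0,0]]

```text
t: 14.5
tool_pos: [0.4767, -0.2586, 0.502]
orientation: [1.973, 2.01, 0.429]
force: [-0.1, -0.5, -0.0]
opening: 0.0466
gripper_force: 0.0
```

```bash
cat >> h.py <<'E'
def pieces():
    "tape centres by amber contours, spools by black/silver raised discs (top view)"
    p,d=grab('top');h=cv2.cvtColor(p,cv2.COLOR_BGR2HSV);out=[]
    for a,c,bb,mm in blobs((h[...,0]>8)&(h[...,0]<22)&(h[...,1]>150)&(h[...,2]>120),60):
        if 14<bb[2]<26 and 14<bb[3]<26: 
            P=onz('top',bb[0]+bb[2]/2-.5,bb[1]+bb[3]/2-.5,.016)
            print('tape',P.round(4),bb)
    vv,uu=np.mgrid[0:384,0:512];Z=w('top',uu,vv,d)
    m=(d>0)&(Z[...,2]>.021)&(Z[...,2]<.04)&(p.max(2)<125)&(h[...,1]<60)&(Z[...,0]>.3)&(Z[...,1]>-.1)&(Z[...,1]<.4)
    m=cv2.morphologyEx(m.astype(np.uint8),cv2.MORPH_OPEN,np.ones((7,7)))
    for a,c,bb,mm in blobs(m,100):
        P=onz('top',bb[0]+bb[2]/2-.5,bb[1]+bb[3]/2-.5,.03);print('spool?',a,bb,P.round(4),onz('top',c[0],c[1],.03).round(4))
    return p,d
E
python3 - <<'E'
from h import *
reds('f')
p,d=pieces()
vv,uu=np.mgrid[60:150,198:250];P=w('top',uu,vv,d[60:150,198:250]);q=P[(d[60:150,198:250]>0)&(P[...,2]>.06)];print('station xmin',np.percentile(q[:,0],2),q[:,2].max())
plan(((.52,.16,.20),down(np.pi/2)),)
E
```

```text
scene 65 [393.6 153.2] [ 0.5749 -0.3396  0.286 ] [ 225.2 -140.4  168.7]
scene 11 [272.9 186.6] [0.7205 0.0317 0.0459] [ 263.6  229.6 -111.2]
scene 32 [331.4 255.4] [ 0.4338 -0.2777  0.0869] [ 15.9 -77.3  44. ]
top 48 [347.6 233.1] [ 0.4406 -0.2763  0.0898] [ 23.2 -75.9  43.9]
tape [0.6309 0.1407 0.016 ] [194 159  20  20]
tape [0.5192 0.0606 0.016 ] [219 196  20  20]
tape [0.4263 0.2388 0.016 ] [157 226  21  20]
spool? 225 [162 196  16  16] [0.5197 0.2338 0.03  ] [0.5205 0.2339 0.03  ]
spool? 207 [187 198  16  16] [0.5153 0.1596 0.03  ] [0.5147 0.1586 0.03  ]
spool? 173 [191 230  13  16] [0.4218 0.1475 0.03  ] [0.4226 0.1486 0.03  ]
station xmin 0.7292921820297622 0.12583230498850118
t 14.65 q [-0.69 -0.23  1.69  0.27  1.36 -0.71] grasp [ 0.5448 -0.2576  0.3496] bed [224.3 -58.1 238.8] open 0.0464 F [ 0.3  0.  -0. ]
 turn [ 0.42  -0.006  0.008] = 4 x [ 0.105  -0.0015  0.002 ]
 shift [418.9  43.3 135.1] = 11 x [38.08  3.94 12.28]
```

View pics/f_scene.png

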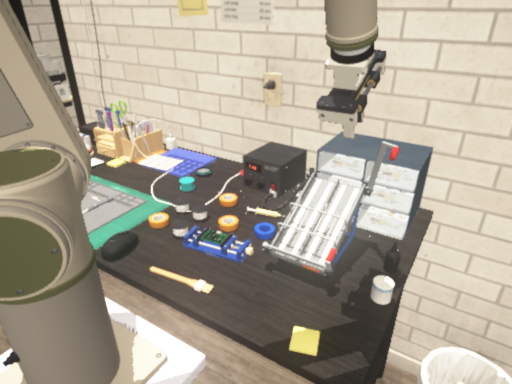

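The gate is shut with its grip at (331,255). The keeper leans out to the right with its grip at (393,153), clear of the lanes. Now the spools.

>>> apply_moves:
  series:
    - [[0,0,0],[0.105,-0.0015,0.002]]
    - [[0,0,0],[0.105,-0.0015,0.002]]
    - [[0,0,0],[0.105,-0.0015,0.002]]
    - [[0,0,0],[0.105,-0.0015,0.002]]
    - [[38,4,8],[0,0,0]]
    - [[38,4,12],[0,0,0]]
    - [[38,4,12],[0,0,0]]
    - [[38,4,12],[0,0,0]]
    - [[38,4,12],[0,0,0]]
    - [[38,4,12],[0,0,0]]
    - [[38,4,12],[0,0,0]]
    - [[38,4,12],[0,0,0]]
  claw: 0.78

```text
t: 15.65
tool_pos: [0.5073, 0.0467, 0.4093]
orientation: [2.22, 2.22, -0.001]
force: [0.3, -0.8, -1.1]
opening: 0.0726
gripper_force: 0.0
```

>>> apply_moves:
  series:
    - [[38,4,12],[0,0,0]]
    - [[38,4,12],[0,0,0]]
    - [[38,4,12],[0,0,0]]
    - [[0,0,0],[0,0,0]]
    - [[0,0,0],[0,0,0]]

```text
t: 16.07
tool_pos: [0.5186, 0.1607, 0.3721]
orientation: [2.216, 2.227, -0.005]
force: [-0.7, 0.6, 0.3]
opening: 0.0725
gripper_force: 0.0
```

Run:
```python
from h import *
plan(((.515,.159,.022),down(np.pi/2)))
```

```text
t 16.07 q [ 0.21 -0.01  1.69 -0.    1.46  0.2 ] grasp [0.5182 0.1603 0.2051] bed [144.6 360.  116.1] open 0.0725 F [-0.7  0.6  0.3]
 shift [ -1.7  -3.6 183.1] = 5 x [-0.34 -0.71 36.63]
```

>>> apply_moves:
  series:
    - [[-1,-3,36],[0,0,0]]
    - [[0,0,36],[0,0,0]]
    - [[0,0,36],[0,0,0]]
    - [[0,0,36],[0,0,0]]
    - [[0,0,25],[0,0,0]]
    - [[0,0,12],[0,0,0]]
    - [[0,0,0],[0,0,0]]
    - [[0,0,0],[0,0,0]]

```text
t: 16.73
tool_pos: [0.5168, 0.1567, 0.1933]
orientation: [2.218, 2.222, -0.002]
force: [0.4, 0.5, 0.2]
opening: 0.0724
gripper_force: 0.0
```

>>> apply_moves:
  series:
    - [[0,0,0],[0,0,0]]
    - [[0,0,0],[0,0,0]]
    - [[0,0,0],[0,0,0]]
    - [[0,0,0],[0,0,0]]
    - [[0,0,0],[0,0,0]]
  claw: 0.4
  newtons: 15

```text
t: 17.15
tool_pos: [0.5169, 0.1575, 0.194]
orientation: [2.216, 2.224, 0.001]
force: [-1.3, -0.1, 7.7]
opening: 0.052
gripper_force: 15.0
```

Run:
```python
from h import *
s,p,Rm=pose();g=p+.167*Rm[:,2]
print(s['gripper_force'])
plan((g+[0,0,.13],None),(b2w(205,34.5,150),RFY),(b2w(205,34.5,25),None))
```

```text
15.004608482122421
t 17.15 q [ 0.2   0.18  1.84 -0.    1.12  0.2 ] grasp [0.5173 0.1573 0.027 ] bed [ 71.3 356.9 -46.3] open 0.052 F [-1.3 -0.1  7.7]
 shift [  -0.2    0.3 -130. ] = 4 x [ -0.05   0.08 -32.5 ]
 turn [-0.416  0.002 -0.005] = 4 x [-0.1041  0.0006 -0.0012]
 shift [-322.7   13.3  -91.8] = 9 x [-35.85   1.47 -10.2 ]
 shift [ -0.   0. 125.] = 4 x [-0.    0.   31.25]
```

>>> apply_moves:
  series:
    - [[0,0,-20],[0,0,0]]
    - [[0,0,-36],[0,0,0]]
    - [[0,0,-36],[0,0,0]]
    - [[0,0,-38],[0,0,0]]
    - [[0,0,0],[-0.104,0,-0.001]]
    - [[0,0,0],[-0.104,0,-0.001]]
    - [[0,0,0],[-0.104,0,-0.001]]
    - [[0,0,0],[-0.104,0,-0.001]]
    - [[-36,1.5,-10],[0,0,0]]
    - [[-36,1.5,-10],[0,0,0]]
    - [[-36,1.5,-10],[0,0,0]]
    - [[-36,1.5,-10],[0,0,0]]

```text
t: 18.15
tool_pos: [0.5058, 0.0128, 0.3624]
orientation: [1.982, 2.001, 0.42]
force: [0.8, 0.3, -1.3]
opening: 0.0517
gripper_force: 15.0
```

>>> apply_moves:
  series:
    - [[-36,1.5,-10],[0,0,0]]
    - [[-36,1.5,-10],[0,0,0]]
    - [[-36,1.5,-10],[0,0,0]]
    - [[-36,1.5,-10],[0,0,0]]
    - [[-35,1.5,-10],[0,0,0]]
    - [[0,0,0],[0,0,0]]
    - [[0,0,0],[0,0,0]]

```text
t: 18.73
tool_pos: [0.4942, -0.1673, 0.4119]
orientation: [1.986, 1.995, 0.419]
force: [-0.3, 1.7, -1.8]
opening: 0.0513
gripper_force: 15.0
```

Run:
```python
from h import *
plan((b2w(205,34.5,28.5),RFY))
```

```text
t 18.73 q [-0.5  -0.29  1.9   0.21  1.16 -0.55] grasp [ 0.5619 -0.1675  0.2592] bed [203.9  31.8 148.9] open 0.0513 F [-0.3  1.7 -1.8]
 shift [  1.9   0.8 120.4] = 3 x [ 0.62  0.28 40.13]
```

>>> apply_moves:
  series:
    - [[2,1,35],[0,0,0]]
    - [[0,0,35],[0,0,0]]
    - [[0,0,25],[0,0,0]]
    - [[0,0,15],[0,0,0]]
    - [[0,0,6],[0,0,0]]
    - [[0,0,0],[0,0,0]]
    - [[0,0,0],[0,0,0]]

```text
t: 19.32
tool_pos: [0.5424, -0.1617, 0.3047]
orientation: [1.983, 2.003, 0.42]
force: [-0.8, 0.0, -0.4]
opening: 0.0518
gripper_force: 15.0
```

Run:
```python
from h import *
plan((b2w(205,34.5,28),RFY))
p,d=grab('scene');cv2.imwrite('pics/g.png',cv2.resize(p[120:290,240:440],None,fx=3.5,fy=3.5,interpolation=cv2.INTER_CUBIC))
```

```text
t 19.32 q [-0.44 -0.07  1.91  0.22  0.93 -0.55] grasp [ 0.6097 -0.1613  0.1518] bed [203.9  37.5  31.3] open 0.0518 F [-0.8  0.  -0.4]
 shift [-3.3  0.5  3.3] = 1 x [-3.26  0.46  3.32]
```

View pics/g.png

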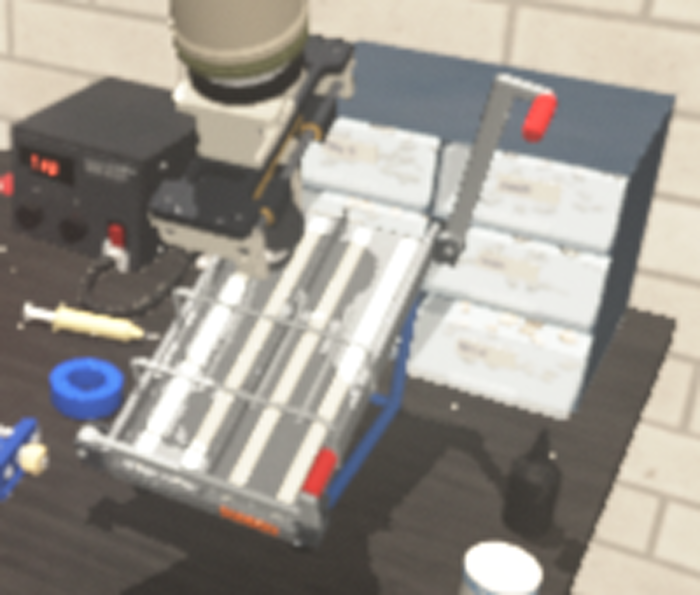

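The spool is in the gripper at the mouth of the left lane, with the lower finger at crop (255,265), above the upper guard wire. I'll correct 3 mm and release.

>>> apply_moves:
  series:
    - [[-3,0,1],[0,0,0]]
    - [[0,0,1],[0,0,0]]
    - [[0,0,0],[0,0,0]]

```text
t: 19.62
tool_pos: [0.5433, -0.1662, 0.3038]
orientation: [1.983, 1.999, 0.42]
force: [-0.3, 0.8, 0.4]
opening: 0.052
gripper_force: 15.0
```

>>> apply_moves:
  series:
    - [[0,0,0],[0,0,0]]
    - [[0,0,0],[0,0,0]]
    - [[0,0,0],[0,0,0]]
    - [[0,0,0],[0,0,0]]
    - [[0,0,-12],[0,0,0]]
    - [[0,0,-25],[0,0,0]]
    - [[0,0,-40],[0,0,0]]
    - [[0,0,-40],[0,0,0]]
    - [[0,0,0],[0,0,0]]
    - [[0,0,0],[0,0,0]]
  claw: 0.78

```text
t: 20.45
tool_pos: [0.4959, -0.1668, 0.4154]
orientation: [1.978, 1.994, 0.421]
force: [-0.4, -0.5, -0.1]
opening: 0.0723
gripper_force: 0.0
```

Run:
```python
from h import *
pieces()
reds('i')
p=cv2.imread('pics/i_scene.png');cv2.imwrite('pics/i.png',cv2.resize(p[120:290,140:440],None,fx=2.6,fy=2.6,interpolation=cv2.INTER_CUBIC))
plan(((.52,.234,.20),down(np.pi/2)),((.52,.234,.026),None))
```

```text
tape [0.6309 0.1407 0.016 ] [194 159  20  20]
tape [0.5192 0.0606 0.016 ] [219 196  20  20]
tape [0.4263 0.2388 0.016 ] [157 226  21  20]
spool? 176 [162 196  12  16] [0.5196 0.2397 0.03  ] [0.5201 0.2387 0.03  ]
spool? 227 [189 230  16  16] [0.4218 0.149  0.03  ] [0.422  0.1494 0.03  ]
scene 66 [393.6 153.1] [ 0.5738 -0.3396  0.2865] [ 224.5 -140.4  169.6]
scene 14 [273.1 186.9] [0.7205 0.031  0.0453] [ 263.3  229.  -111.7]
scene 56 [331.  254.6] [ 0.4349 -0.2762  0.0877] [ 17.2 -75.8  44.2]
top 42 [394.9 167.9] [ 0.5784 -0.3387  0.2897] [ 230.  -139.5  170.7]
t 20.6 q [-0.49 -0.28  1.9   0.21  1.16 -0.55] grasp [ 0.5629 -0.166   0.2569] bed [203.8  33.3 146.3] open 0.0724 F [-0.1  0.2 -0.7]
 turn [0.415 0.001 0.008] = 4 x [1.037e-01 1.000e-04 1.900e-03]
 shift [400.2  24.4  42.7] = 10 x [40.02  2.44  4.27]
 shift [  0.   0. 174.] = 5 x [ 0.   0.  34.8]
```

View pics/i.png

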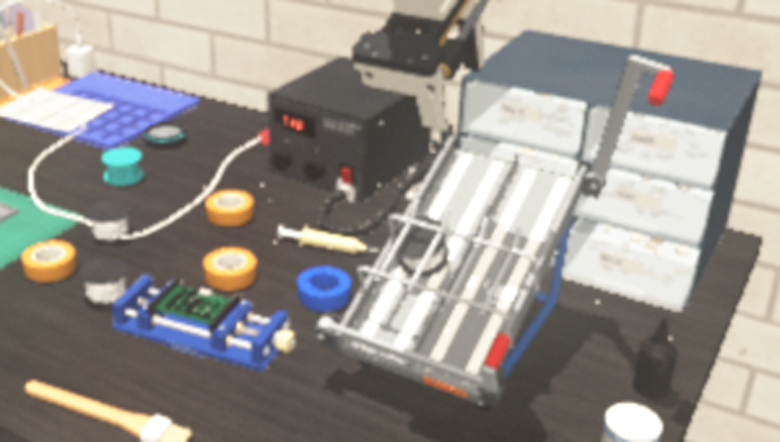

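The spool is under the guard at crop (425,245) and apparently still sliding. I'll fetch the next spool and check the lane afterwards.

>>> apply_moves:
  series:
    - [[0,0,0],[0.104,0,0.002]]
    - [[0,0,0],[0.104,0,0.002]]
    - [[0,0,0],[0.104,0,0.002]]
    - [[0,0,0],[0.104,0,0.002]]
    - [[40,2.5,4],[0,0,0]]
    - [[40,2.5,4],[0,0,0]]
    - [[40,2.5,4],[0,0,0]]
    - [[40,2.5,4],[0,0,0]]
    - [[40,2.5,4],[0,0,0]]
    - [[40,2.5,4],[0,0,0]]
    - [[40,2.5,4],[0,0,0]]
    - [[40,2.5,4],[0,0,0]]

```text
t: 21.6
tool_pos: [0.5153, 0.1557, 0.376]
orientation: [-2.221, -2.221, 0.005]
force: [1.1, 0.7, -0.5]
opening: 0.0729
gripper_force: 0.0
```

>>> apply_moves:
  series:
    - [[40,2.5,4],[0,0,0]]
    - [[40,2.5,4],[0,0,0]]
    - [[0,0,0],[0,0,0]]
    - [[0,0,0],[0,0,0]]

```text
t: 21.93
tool_pos: [0.5202, 0.2357, 0.3674]
orientation: [-2.216, -2.225, 0.008]
force: [-0.0, -0.2, -0.3]
opening: 0.0724
gripper_force: 0.0
```

```bash
cat >> h.py <<'E'
def lanes(file=None):
    "raised stuff on the lanes: points 15-34 mm above the floor per lane, binned in bed x"
    for n in('top','scene'):
        p,d=grab(n);vv,uu=np.mgrid[0:384,0:512];B=w2b(w(n,uu,vv,d));m=(d>0)&(B[...,0]>-5)&(B[...,0]<255)
        for nm,y0 in(('L',34.5),('R',-34.5)):
            k=m&(abs(B[...,1]-y0)<24)&(B[...,2]>12)&(B[...,2]<35);hh=np.histogram(B[k][:,0],np.arange(0,251,10))[0];print(n,nm,hh.tolist())
        if file:cv2.imwrite(f'pics/{file}_{n}.png',p)
E
python3 - <<'E'
from h import *
lanes('j')
plan(((.52,.234,.026),down(np.pi/2)))
E
```

```text
top L [38, 49, 49, 48, 42, 16, 0, 0, 0, 0, 0, 0, 0, 0, 0, 0, 0, 0, 0, 0, 0, 0, 0, 0, 0]
top R [48, 0, 0, 0, 0, 0, 0, 0, 0, 0, 0, 0, 0, 0, 0, 0, 0, 0, 0, 0, 0, 0, 0, 0, 0]
scene L [47, 79, 68, 62, 54, 12, 0, 0, 0, 0, 0, 0, 0, 0, 0, 0, 0, 0, 0, 0, 0, 0, 0, 0, 0]
scene R [20, 0, 0, 0, 0, 0, 0, 0, 0, 0, 0, 0, 0, 0, 0, 0, 0, 0, 0, 0, 0, 0, 0, 0, 0]
t 22.03 q [ 0.33  0.07  1.62 -0.    1.46  0.33] grasp [0.5204 0.2329 0.2016] bed [145.7 432.5 111.7] open 0.0723 F [-0.2 -0.2 -0.7]
 shift [  0.7  -0.8 175.6] = 5 x [ 0.14 -0.16 35.11]
```

The first spool is home: it covers x = 4 to 56 in the left lane. I'll pick the second.

>>> apply_moves:
  series:
    - [[0.7,-0.8,36],[0,0,0]]
    - [[0,0,36],[0,0,0]]
    - [[0,0,36],[0,0,0]]
    - [[0,0,34],[0,0,0]]
    - [[0,0,22],[0,0,0]]
    - [[0,0,12],[0,0,0]]
    - [[0,0,0],[0,0,0]]
    - [[0,0,0],[0,0,0]]

```text
t: 22.7
tool_pos: [0.5206, 0.2332, 0.1945]
orientation: [2.223, 2.219, -0.002]
force: [0.2, -0.0, -0.1]
opening: 0.0723
gripper_force: 0.0
```

>>> apply_moves:
  series:
    - [[0,0,0],[0,0,0]]
    - [[0,0,0],[0,0,0]]
    - [[0,0,0],[0,0,0]]
    - [[0,0,0],[0,0,0]]
    - [[0,0,0],[0,0,0]]
  claw: 0.4
  newtons: 15

```text
t: 23.12
tool_pos: [0.521, 0.2344, 0.1957]
orientation: [2.22, 2.22, 0.002]
force: [-1.5, -0.5, 6.3]
opening: 0.0516
gripper_force: 15.0
```

>>> apply_moves:
  series:
    - [[0,0,-20],[0,0,0]]
    - [[0,0,-36],[0,0,0]]
    - [[0,0,-36],[0,0,0]]
    - [[0,0,-38],[0,0,0]]
    - [[0,0,0],[-0.104,0,-0.001]]
    - [[0,0,0],[-0.104,0,-0.001]]
    - [[0,0,0],[-0.104,0,-0.001]]
    - [[0,0,0],[-0.104,0,-0.001]]
    - [[-40,1,-9],[0,0,0]]
    - [[-40,1,-9],[0,0,0]]
    - [[-40,1,-9],[0,0,0]]
    - [[-40,1,-9],[0,0,0]]

```text
t: 24.12
tool_pos: [0.509, 0.0734, 0.3593]
orientation: [1.985, 1.998, 0.42]
force: [1.4, -0.3, -1.5]
opening: 0.0517
gripper_force: 15.0
```

>>> apply_moves:
  series:
    - [[-40,1,-9],[0,0,0]]
    - [[-40,1,-9],[0,0,0]]
    - [[-40,1,-9],[0,0,0]]
    - [[-40,1,-9],[0,0,0]]
    - [[-40,1,-9],[0,0,0]]
    - [[-39,1,-9],[0,0,0]]
    - [[0,0,0],[0,0,0]]
    - [[0,0,0],[0,0,0]]

```text
t: 24.78
tool_pos: [0.494, -0.167, 0.4119]
orientation: [1.991, 1.99, 0.418]
force: [0.2, 1.4, -0.7]
opening: 0.0515
gripper_force: 15.0
```

Run:
```python
from h import *
plan((b2w(205,34.5,28.5),RFY))
```

```text
t 24.78 q [-0.49 -0.29  1.9   0.21  1.16 -0.54] grasp [ 0.5616 -0.1674  0.2592] bed [203.5  31.9 149. ] open 0.0515 F [ 0.2  1.4 -0.7]
 turn [-0.002  0.006 -0.008] = 1 x [-0.0021  0.006  -0.0078]
 shift [  1.6   1.1 120.5] = 3 x [ 0.53  0.36 40.16]
```

>>> apply_moves:
  series:
    - [[0,1,35],[0,0,0]]
    - [[0,0,35],[0,0,0]]
    - [[0,0,25],[0,0,0]]
    - [[0,0,15],[0,0,0]]
    - [[0,0,6],[0,0,0]]
    - [[0,0,2],[0,0,0]]
    - [[0,0,0],[0,0,0]]
    - [[0,0,0],[0,0,0]]

```text
t: 25.45
tool_pos: [0.5433, -0.1639, 0.3043]
orientation: [1.986, 1.997, 0.42]
force: [0.1, -0.8, -0.4]
opening: 0.0513
gripper_force: 15.0
```

Run:
```python
from h import *
plan((b2w(205,34.5,28.5),RFY))
```

```text
t 25.45 q [-0.44 -0.07  1.91  0.22  0.93 -0.54] grasp [ 0.6109 -0.1638  0.1516] bed [204.8  35.   30.6] open 0.0513 F [ 0.1 -0.8 -0.4]
 shift [-1.1 -0.2  2.1] = 1 x [-1.11 -0.19  2.1 ]
```

>>> apply_moves:
  series:
    - [[-0.5,0,1.5],[0,0,0]]
    - [[0,0,0],[0,0,0]]
    - [[0,0,0],[0,0,0]]

```text
t: 25.7
tool_pos: [0.5437, -0.1652, 0.3029]
orientation: [1.987, 1.995, 0.42]
force: [0.3, 0.1, -1.8]
opening: 0.0514
gripper_force: 15.0
```

>>> apply_moves:
  series:
    - [[0,0,0],[0,0,0]]
    - [[0,0,0],[0,0,0]]
    - [[0,0,0],[0,0,0]]
    - [[0,0,0],[0,0,0]]
    - [[0,0,-12],[0,0,0]]
    - [[0,0,-25],[0,0,0]]
    - [[0,0,-40],[0,0,0]]
    - [[0,0,-40],[0,0,0]]
    - [[0,0,0],[0.104,0,0.002]]
    - [[0,0,0],[0.104,0,0.002]]
    - [[0,0,0],[0.104,0,0.002]]
    - [[0,0,0],[0.104,0,0.002]]
  claw: 0.78

```text
t: 26.7
tool_pos: [0.4959, -0.1654, 0.4117]
orientation: [-2.227, -2.215, 0.005]
force: [0.1, 0.2, -1.0]
opening: 0.0728
gripper_force: 0.0
```

>>> apply_moves:
  series:
    - [[39,-9,5],[0,0,0]]
    - [[39,-9,5],[0,0,0]]
    - [[39,-9,5],[0,0,0]]
    - [[39,-9,5],[0,0,0]]
    - [[39,-9,5],[0,0,0]]
    - [[39,-9,5],[0,0,0]]
    - [[39,-9,5],[0,0,0]]
    - [[39,-9,5],[0,0,0]]
    - [[0,0,0],[0,0,0]]
    - [[0,0,0],[0,0,0]]

```text
t: 27.53
tool_pos: [0.4248, 0.1488, 0.3698]
orientation: [2.221, 2.222, 0.0]
force: [-0.0, -0.5, 0.5]
opening: 0.0725
gripper_force: 0.0
```

Run:
```python
from h import *
lanes()
pieces()
plan(((.422,.149,.026),down(np.pi/2)))
```

```text
top L [39, 48, 50, 54, 37, 17, 39, 41, 49, 42, 30, 0, 0, 0, 0, 0, 0, 0, 0, 0, 0, 0, 0, 0, 0]
top R [48, 0, 0, 0, 0, 0, 0, 0, 0, 0, 0, 0, 0, 0, 0, 0, 0, 0, 0, 0, 0, 0, 0, 0, 0]
scene L [52, 70, 69, 61, 54, 22, 45, 61, 53, 53, 13, 0, 0, 0, 0, 0, 0, 0, 0, 0, 0, 0, 0, 0, 0]
scene R [16, 0, 0, 0, 0, 0, 0, 0, 0, 0, 0, 0, 0, 0, 0, 0, 0, 0, 0, 0, 0, 0, 0, 0, 0]
tape [0.6309 0.1407 0.016 ] [194 159  20  20]
tape [0.5192 0.0606 0.016 ] [219 196  20  20]
spool? 183 [192 230  13  16] [0.4219 0.1446 0.03  ] [0.4217 0.1453 0.03  ]
t 27.68 q [ 0.22 -0.27  1.93 -0.    1.48  0.22] grasp [0.4262 0.146  0.203 ] bed [ 59.5 346.5 151.5] open 0.0724 F [ 0.1 -0.1  0.1]
 shift [  2.9  -4.  177. ] = 5 x [ 0.57 -0.81 35.39]
```

Two spools are home, covering x = 4 to 108. I'll pick the third.

>>> apply_moves:
  series:
    - [[2.5,-4,36],[0,0,0]]
    - [[0,0,36],[0,0,0]]
    - [[0,0,36],[0,0,0]]
    - [[0,0,34],[0,0,0]]
    - [[0,0,22],[0,0,0]]
    - [[0,0,12],[0,0,0]]
    - [[0,0,0],[0,0,0]]
    - [[0,0,0],[0,0,0]]

```text
t: 28.35
tool_pos: [0.4221, 0.1482, 0.1932]
orientation: [-2.229, -2.214, 0.002]
force: [1.0, 0.3, 0.0]
opening: 0.0724
gripper_force: 0.0
```

>>> apply_moves:
  series:
    - [[0,0,0],[0,0,0]]
    - [[0,0,0],[0,0,0]]
    - [[0,0,0],[0,0,0]]
    - [[0,0,0],[0,0,0]]
    - [[0,0,0],[0,0,0]]
  claw: 0.4
  newtons: 15

```text
t: 28.77
tool_pos: [0.4223, 0.1497, 0.1944]
orientation: [2.225, 2.216, 0.002]
force: [-1.6, -1.5, 6.4]
opening: 0.0519
gripper_force: 15.0
```

>>> apply_moves:
  series:
    - [[0,0,-20],[0,0,0]]
    - [[0,0,-36],[0,0,0]]
    - [[0,0,-36],[0,0,0]]
    - [[0,0,-38],[0,0,0]]
    - [[0,0,0],[-0.104,0,-0.001]]
    - [[0,0,0],[-0.104,0,-0.001]]
    - [[0,0,0],[-0.104,0,-0.001]]
    - [[0,0,0],[-0.104,0,-0.001]]
    - [[-35,11,-6],[0,0,0]]
    - [[-35,11,-6],[0,0,0]]
    - [[-35,11,-6],[0,0,0]]
    - [[-35,11,-6],[0,0,0]]

```text
t: 29.77
tool_pos: [0.4518, 0.0088, 0.3638]
orientation: [1.989, 1.993, 0.421]
force: [1.0, 1.1, -1.4]
opening: 0.0518
gripper_force: 15.0
```

>>> apply_moves:
  series:
    - [[-35,11,-6],[0,0,0]]
    - [[-35,11,-6],[0,0,0]]
    - [[-35,11,-6],[0,0,0]]
    - [[-35,11,-6],[0,0,0]]
    - [[-35,11,-6],[0,0,0]]
    - [[0,0,0],[0,0,0]]
    - [[0,0,0],[0,0,0]]

```text
t: 30.35
tool_pos: [0.4903, -0.167, 0.4133]
orientation: [1.995, 1.988, 0.419]
force: [0.0, 0.6, -1.2]
opening: 0.0515
gripper_force: 15.0
```

Run:
```python
from h import *
plan((b2w(205,34.5,29.5),RFY))
```

```text
t 30.35 q [-0.5  -0.3   1.91  0.21  1.17 -0.54] grasp [ 0.5578 -0.1674  0.2605] bed [200.6  31.9 151.8] open 0.0515 F [ 0.   0.6 -1.2]
 turn [-0.003  0.006 -0.011] = 1 x [-0.0028  0.006  -0.0107]
 shift [  1.6   3.9 122.3] = 3 x [ 0.53  1.29 40.75]
```

>>> apply_moves:
  series:
    - [[0,4,35],[0,0,0]]
    - [[0,0,35],[0,0,0]]
    - [[0,0,25],[0,0,0]]
    - [[0,0,15],[0,0,0]]
    - [[0,0,8],[0,0,0]]
    - [[0,0,3.5],[0,0,0]]
    - [[0,0,0],[0,0,0]]
    - [[0,0,0],[0,0,0]]

```text
t: 31.02
tool_pos: [0.5433, -0.1649, 0.3046]
orientation: [1.99, 1.992, 0.42]
force: [1.1, -0.0, -1.7]
opening: 0.0515
gripper_force: 15.0
```

Run:
```python
from h import *
plan((b2w(205,34.5,29),RFY))
```

```text
t 31.02 q [-0.44 -0.07  1.91  0.22  0.93 -0.54] grasp [ 0.611  -0.1651  0.1519] bed [205.1  33.7  30.9] open 0.0515 F [ 1.1 -0.  -1.7]
 shift [-0.  -0.3  1.9] = 1 x [-0.03 -0.33  1.86]
```

>>> apply_moves:
  series:
    - [[0,0,2],[0,0,0]]
    - [[0,0,0],[0,0,0]]
    - [[0,0,0],[0,0,0]]

```text
t: 31.27
tool_pos: [0.544, -0.1655, 0.3024]
orientation: [1.991, 1.991, 0.42]
force: [0.3, 0.0, -0.8]
opening: 0.0516
gripper_force: 15.0
```

>>> apply_moves:
  series:
    - [[0,0,0],[0,0,0]]
    - [[0,0,0],[0,0,0]]
    - [[0,0,0],[0,0,0]]
    - [[0,0,0],[0,0,0]]
    - [[0,0,-12],[0,0,0]]
    - [[0,0,-25],[0,0,0]]
    - [[0,0,-40],[0,0,0]]
    - [[0,0,-40],[0,0,0]]
    - [[0,0,0],[0.104,0,0.002]]
    - [[0,0,0],[0.104,0,0.002]]
    - [[0,0,0],[0.104,0,0.002]]
    - [[0,0,0],[0.104,0,0.002]]
  claw: 0.8

```text
t: 32.27
tool_pos: [0.4962, -0.1655, 0.4111]
orientation: [-2.231, -2.211, 0.004]
force: [-0.0, -0.1, -0.7]
opening: 0.0746
gripper_force: 0.0
```

>>> apply_moves:
  series:
    - [[38,4,7],[0,0,0]]
    - [[38,4,7],[0,0,0]]
    - [[38,4,7],[0,0,0]]
    - [[38,4,7],[0,0,0]]
    - [[38,4,7],[0,0,0]]
    - [[38,4,7],[0,0,0]]
    - [[0,0,0],[0,0,0]]
    - [[0,0,0],[0,0,0]]

```text
t: 32.93
tool_pos: [0.5221, 0.0643, 0.3671]
orientation: [-2.226, -2.216, -0.0]
force: [-0.2, -0.9, -0.7]
opening: 0.0747
gripper_force: 0.0
```

Run:
```python
from h import *
lanes()
pieces()
plan(((.519,.0606,.022),down(np.pi/2)),((.519,.0606,.14),None),(b2w(205,-34.5,150),RFY))
```

```text
top L [38, 49, 50, 56, 36, 16, 38, 41, 51, 46, 29, 12, 47, 54, 65, 39, 1, 0, 0, 0, 0, 0, 0, 0, 0]
top R [51, 0, 0, 0, 0, 0, 0, 0, 0, 0, 0, 0, 0, 0, 0, 0, 0, 0, 0, 0, 0, 0, 0, 0, 0]
scene L [47, 73, 70, 66, 52, 23, 47, 53, 58, 45, 24, 52, 32, 52, 49, 21, 0, 0, 0, 0, 0, 0, 0, 0, 0]
scene R [17, 0, 0, 0, 0, 0, 0, 0, 0, 0, 0, 0, 0, 0, 0, 0, 0, 0, 0, 0, 0, 0, 0, 0, 0]
t 33.08 q [ 0.02 -0.05  1.74  0.    1.45  0.03] grasp [0.5227 0.0615 0.2007] bed [146.1 261.1 110.5] open 0.0743 F [-0.2  0.4  0. ]
 shift [ -0.9  -3.5 178.7] = 5 x [-0.18 -0.71 35.73]
 shift [   0.    0. -118.] = 3 x [  0.     0.   -39.33]
 turn [-0.419  0.002 -0.009] = 4 x [-0.1047  0.0005 -0.0021]
 shift [-294.8   19.1 -107.8] = 8 x [-36.85   2.38 -13.48]
```

All three spools are home, covering x = 4 to 160. Now the tapes.

>>> apply_moves:
  series:
    - [[-1,-3.5,36],[0,0,0]]
    - [[0,0,36],[0,0,0]]
    - [[0,0,36],[0,0,0]]
    - [[0,0,36],[0,0,0]]
    - [[0,0,24],[0,0,0]]
    - [[0,0,11],[0,0,0]]
    - [[0,0,0],[0,0,0]]
    - [[0,0,0],[0,0,0]]

```text
t: 33.75
tool_pos: [0.5196, 0.0602, 0.1888]
orientation: [2.232, 2.21, 0.002]
force: [-0.2, -0.4, -0.1]
opening: 0.0743
gripper_force: 0.0
```

>>> apply_moves:
  series:
    - [[0,0,0],[0,0,0]]
    - [[0,0,0],[0,0,0]]
    - [[0,0,0],[0,0,0]]
    - [[0,0,0],[0,0,0]]
    - [[0,0,0],[0,0,0]]
  claw: 0.4
  newtons: 12

```text
t: 34.17
tool_pos: [0.5193, 0.0614, 0.1884]
orientation: [2.23, 2.212, 0.001]
force: [-0.3, -2.2, 4.5]
opening: 0.0555
gripper_force: 12.0
```

Run:
```python
from h import *
s,p,Rm=pose();g=p+.167*Rm[:,2]
pieces()
plan((g+[0,0,.12],None),(b2w(205,-34.5,150),RFY))
```

```text
t 34.22 q [0.02 0.15 1.89 0.   1.1  0.03] grasp [0.5196 0.0614 0.0215] bed [ 70.3 261.  -51.9] open 0.0556 F [-0.3 -2.6  4.8]
 shift [ 0.0e+00  1.0e-01 -1.2e+02] = 3 x [  0.     0.04 -39.99]
 turn [-0.418  0.003 -0.017] = 4 x [-0.1044  0.0009 -0.0041]
 shift [-295.5   18.2 -106.7] = 8 x [-36.94   2.28 -13.33]
```

>>> apply_moves:
  series:
    - [[0,0,-20],[0,0,0]]
    - [[0,0,-36],[0,0,0]]
    - [[0,0,-36],[0,0,0]]
    - [[0,0,-28],[0,0,0]]
    - [[0,0,0],[-0.104,0,-0.004]]
    - [[0,0,0],[-0.104,0,-0.004]]
    - [[0,0,0],[-0.104,0,-0.004]]
    - [[0,0,0],[-0.104,0,-0.004]]
    - [[-37,2.3,-13.3],[0,0,0]]
    - [[-37,2.3,-13.3],[0,0,0]]
    - [[-37,2.3,-13.3],[0,0,0]]
    - [[-37,2.3,-13.3],[0,0,0]]

```text
t: 35.22
tool_pos: [0.5063, -0.0872, 0.3609]
orientation: [1.982, 2.002, 0.42]
force: [0.8, -0.6, -0.7]
opening: 0.0555
gripper_force: 12.0
```

>>> apply_moves:
  series:
    - [[-37,2.3,-13.3],[0,0,0]]
    - [[-37,2.3,-13.3],[0,0,0]]
    - [[-37,2.3,-13.3],[0,0,0]]
    - [[-36,2.3,-13.3],[0,0,0]]
    - [[0,0,0],[0,0,0]]
    - [[0,0,0],[0,0,0]]

```text
t: 35.72
tool_pos: [0.4946, -0.2352, 0.4139]
orientation: [1.986, 1.995, 0.419]
force: [0.1, 0.5, -1.4]
opening: 0.0557
gripper_force: 12.0
```

Run:
```python
from h import *
pieces()
plan((b2w(205,-34.5,23),RFY))
```

```text
tape [0.6309 0.1407 0.016 ] [194 159  20  20]
tape [0.4263 0.2388 0.016 ] [157 226  21  20]
spool? 112 [163 271  12  10] [0.3122 0.2237 0.03  ] [0.3125 0.2238 0.03  ]
t 35.77 q [-0.62 -0.2   1.83  0.26  1.18 -0.68] grasp [ 0.5621 -0.2336  0.2601] bed [203.9 -34.3 149.8] open 0.0559 F [ 0.4  0.2 -1.7]
 shift [ -0.7   0.5 126.8] = 4 x [-0.16  0.13 31.71]
```

>>> apply_moves:
  series:
    - [[-1,0.5,35],[0,0,0]]
    - [[0,0,35],[0,0,0]]
    - [[0,0,25],[0,0,0]]
    - [[0,0,15],[0,0,0]]
    - [[0,0,9],[0,0,0]]
    - [[0,0,5],[0,0,0]]
    - [[0,0,0],[0,0,0]]
    - [[0,0,0],[0,0,0]]

```text
t: 36.43
tool_pos: [0.5458, -0.2338, 0.3009]
orientation: [1.982, 2.0, 0.42]
force: [0.3, -0.1, -0.6]
opening: 0.0558
gripper_force: 12.0
```

Run:
```python
from h import *
plan((b2w(205,-34.5,22.5),RFY))
```

```text
t 36.43 q [-0.56  0.02  1.83  0.27  0.95 -0.69] grasp [ 0.6134 -0.2336  0.1482] bed [205.3 -34.8  26.7] open 0.0558 F [ 0.3 -0.1 -0.6]
 shift [-0.2 -0.6  4.2] = 1 x [-0.19 -0.6   4.23]
```

>>> apply_moves:
  series:
    - [[0,0,2.5],[0,0,0]]
    - [[0,-0.5,1.5],[0,0,0]]
    - [[0,0,0],[0,0,0]]
    - [[0,0,0],[0,0,0]]

```text
t: 36.77
tool_pos: [0.5467, -0.2345, 0.2969]
orientation: [1.983, 1.999, 0.42]
force: [-0.0, 0.2, -0.9]
opening: 0.0555
gripper_force: 12.0
```

>>> apply_moves:
  series:
    - [[0,0,0],[0,0,0]]
    - [[0,0,0],[0,0,0]]
    - [[0,0,0],[0,0,0]]
    - [[0,0,0],[0,0,0]]
    - [[0,0,-12],[0,0,0]]
    - [[0,0,-25],[0,0,0]]
    - [[0,0,-40],[0,0,0]]
    - [[0,0,-40],[0,0,0]]
    - [[0,0,0],[0.104,0,0.002]]
    - [[0,0,0],[0.104,0,0.002]]
    - [[0,0,0],[0.104,0,0.002]]
    - [[0,0,0],[0.104,0,0.002]]
  claw: 0.8

```text
t: 37.77
tool_pos: [0.4989, -0.2346, 0.4056]
orientation: [2.223, 2.219, -0.006]
force: [0.1, -0.6, -0.3]
opening: 0.0745
gripper_force: 0.0
```

>>> apply_moves:
  series:
    - [[39,-6,3.6],[0,0,0]]
    - [[39,-6,3.6],[0,0,0]]
    - [[39,-6,3.6],[0,0,0]]
    - [[39,-6,3.6],[0,0,0]]
    - [[39,-6,3.6],[0,0,0]]
    - [[39,-6,3.6],[0,0,0]]
    - [[39,-6,3.6],[0,0,0]]
    - [[39,-6,3.6],[0,0,0]]
    - [[39,-6,3.6],[0,0,0]]
    - [[39,-6,3.6],[0,0,0]]
    - [[39,-6,3.6],[0,0,0]]
    - [[39,-6,3.6],[0,0,0]]

```text
t: 38.77
tool_pos: [0.4267, 0.2353, 0.3607]
orientation: [2.221, 2.22, 0.001]
force: [0.3, -0.0, -0.4]
opening: 0.0742
gripper_force: 0.0
```

>>> apply_moves:
  series:
    - [[0,0,0],[0,0,0]]
    - [[0,0,0],[0,0,0]]

```text
t: 38.93
tool_pos: [0.4267, 0.2353, 0.3601]
orientation: [2.217, 2.225, -0.001]
force: [0.0, 0.4, 0.8]
opening: 0.0742
gripper_force: 0.0
```

Run:
```python
from h import *
lanes()
pieces()
plan(((.4263,.2385,.022),down(np.pi/2)),((.4263,.2385,.14),None),(b2w(205,-34.5,150),RFY))
```

```text
top L [41, 48, 50, 54, 38, 15, 38, 43, 54, 42, 30, 11, 52, 53, 63, 38, 2, 0, 0, 0, 0, 0, 0, 0, 0]
top R [51, 52, 28, 21, 17, 41, 4, 0, 0, 0, 0, 0, 0, 0, 0, 0, 0, 0, 0, 0, 0, 0, 0, 0, 0]
scene L [47, 74, 69, 63, 53, 23, 46, 61, 53, 48, 26, 47, 31, 52, 50, 22, 0, 0, 0, 0, 0, 0, 0, 0, 0]
scene R [61, 72, 36, 36, 71, 39, 0, 0, 0, 0, 0, 0, 0, 0, 0, 0, 0, 0, 0, 0, 0, 0, 0, 0, 0]
tape [0.6309 0.1407 0.016 ] [194 159  20  20]
tape [0.4263 0.2388 0.016 ] [157 226  21  20]
t 39.08 q [ 0.39 -0.15  1.85 -0.    1.44  0.39] grasp [0.428  0.2325 0.1932] bed [ 57.9 433.  141.6] open 0.0742 F [0.7 0.5 0.2]
 shift [  5.8  -1.6 171.2] = 5 x [ 1.15 -0.31 34.23]
 shift [   0.    0. -118.] = 3 x [  0.     0.   -39.33]
 turn [-0.419  0.002 -0.009] = 4 x [-0.1047  0.0005 -0.0021]
 shift [-473.5  102.3  -70.8] = 12 x [-39.46   8.53  -5.9 ]
```

>>> apply_moves:
  series:
    - [[5,-1.5,36],[0,0,0]]
    - [[0,0,36],[0,0,0]]
    - [[0,0,36],[0,0,0]]
    - [[0,0,32],[0,0,0]]
    - [[0,0,20],[0,0,0]]
    - [[0,0,11],[0,0,0]]
    - [[0,0,0],[0,0,0]]
    - [[0,0,0],[0,0,0]]

```text
t: 39.75
tool_pos: [0.427, 0.2374, 0.1892]
orientation: [2.223, 2.218, -0.0]
force: [0.2, -0.2, 1.0]
opening: 0.0744
gripper_force: 0.0
```

>>> apply_moves:
  series:
    - [[0,0,0],[0,0,0]]
    - [[0,0,0],[0,0,0]]
    - [[0,0,0],[0,0,0]]
    - [[0,0,0],[0,0,0]]
    - [[0,0,0],[0,0,0]]
  claw: 0.4
  newtons: 12

```text
t: 40.17
tool_pos: [0.4265, 0.2384, 0.1892]
orientation: [2.221, 2.22, 0.0]
force: [0.6, -1.8, 3.9]
opening: 0.0559
gripper_force: 12.0
```

>>> apply_moves:
  series:
    - [[0,0,-20],[0,0,0]]
    - [[0,0,-36],[0,0,0]]
    - [[0,0,-36],[0,0,0]]
    - [[0,0,-28],[0,0,0]]
    - [[0,0,0],[-0.105,0,-0.002]]
    - [[0,0,0],[-0.105,0,-0.002]]
    - [[0,0,0],[-0.105,0,-0.002]]
    - [[0,0,0],[-0.105,0,-0.002]]
    - [[-39.5,8.5,-5.9],[0,0,0]]
    - [[-39.5,8.5,-5.9],[0,0,0]]
    - [[-39.5,8.5,-5.9],[0,0,0]]
    - [[-39.5,8.5,-5.9],[0,0,0]]

```text
t: 41.17
tool_pos: [0.4481, 0.0801, 0.3448]
orientation: [1.978, 2.0, 0.424]
force: [1.1, 0.3, -0.9]
opening: 0.0559
gripper_force: 12.0
```

>>> apply_moves:
  series:
    - [[-39.5,8.5,-5.9],[0,0,0]]
    - [[-39.5,8.5,-5.9],[0,0,0]]
    - [[-39.5,8.5,-5.9],[0,0,0]]
    - [[-39.5,8.5,-5.9],[0,0,0]]
    - [[-39.5,8.5,-5.9],[0,0,0]]
    - [[-39.5,8.5,-5.9],[0,0,0]]
    - [[-39.5,8.5,-5.9],[0,0,0]]
    - [[-39,8.5,-5.9],[0,0,0]]
    - [[0,0,0],[0,0,0]]
    - [[0,0,0],[0,0,0]]

```text
t: 42.0
tool_pos: [0.4937, -0.2362, 0.4161]
orientation: [1.985, 1.994, 0.422]
force: [0.0, 1.0, -0.5]
opening: 0.0556
gripper_force: 12.0
```

Run:
```python
from h import *
pieces()
plan((b2w(205,-34.5,23),RFY))
```

```text
tape [0.6294 0.1406 0.016 ] [194 160  20  19]
spool? 138 [158 271  16   9] [0.3134 0.2323 0.03  ] [0.313  0.2321 0.03  ]
t 42.05 q [-0.62 -0.2   1.83  0.26  1.19 -0.68] grasp [ 0.5616 -0.2345  0.263 ] bed [204.6 -35.2 152.7] open 0.056 F [-0.1  0.4 -0.8]
 shift [  0.3   0.4 129.7] = 4 x [ 0.07  0.11 32.42]
```

>>> apply_moves:
  series:
    - [[0,0.5,35],[0,0,0]]
    - [[0,0,35],[0,0,0]]
    - [[0,0,25],[0,0,0]]
    - [[0,0,15],[0,0,0]]
    - [[0,0,12],[0,0,0]]
    - [[0,0,7],[0,0,0]]
    - [[0,0,0],[0,0,0]]
    - [[0,0,0],[0,0,0]]

```text
t: 42.72
tool_pos: [0.5472, -0.2334, 0.2991]
orientation: [1.98, 1.998, 0.424]
force: [0.5, 0.2, -0.7]
opening: 0.0559
gripper_force: 12.0
```

Run:
```python
from h import *
plan((b2w(205,-34.5,22.5),RFY))
p,d=grab('top');vv,uu=np.mgrid[0:384,0:512];P=w('top',uu,vv,d)
cv2.imwrite('pics/k.png',cv2.resize(p[90:190,150:260],None,fx=5,fy=5,interpolation=cv2.INTER_CUBIC))
for v in range(145,196,6):
    k=np.where((p[v,165:193].min(1)>120))[0]+165
    if len(k):print(v,k,onz('top',k.mean(),float(v),.004).round(3))
m=(d>0)&(P[...,2]>.07)&(uu>198)&(uu<250)&(vv<150);print(np.sort(P[m][:,0])[:25:4].round(3))
```

```text
t 42.72 q [-0.56  0.02  1.83  0.27  0.94 -0.69] grasp [ 0.6154 -0.2333  0.1467] bed [206.4 -34.4  24.5] open 0.0559 F [ 0.5  0.2 -0.7]
 shift [-0.5 -1.1  2. ] = 1 x [-0.51 -1.11  2.04]
145 [180 181 182] [0.707 0.216 0.004]
151 [182 183 184 185] [0.688 0.207 0.004]
157 [184 185 186 187] [0.669 0.2   0.004]
163 [185 186 187 188] [0.65  0.196 0.004]
169 [185 186 187 188] [0.631 0.195 0.004]
175 [186 187 188] [0.612 0.192 0.004]
181 [185 186 187 188] [0.593 0.193 0.004]
187 [185 186 187 188] [0.575 0.192 0.004]
193 [184 185 186 187] [0.556 0.194 0.004]
[0.726 0.726 0.726 0.727 0.727 0.727 0.727]
```

View pics/k.png

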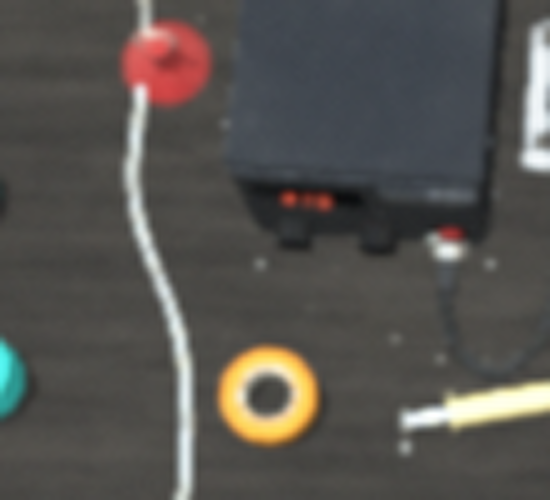

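The crop shows the last tape at crop (268,395), the cord to its left at crop x 185 and the station to the upper right. I'll release the tape I'm holding, then take the last one with the fingers turned about 55° so they clear both.

>>> apply_moves:
  series:
    - [[0,-1,2],[0,0,0]]
    - [[0,0,0],[0,0,0]]
    - [[0,0,0],[0,0,0]]

```text
t: 43.02
tool_pos: [0.5468, -0.2342, 0.2969]
orientation: [1.981, 1.996, 0.423]
force: [-0.3, 0.3, 0.0]
opening: 0.0555
gripper_force: 12.0
```

>>> apply_moves:
  series:
    - [[0,0,0],[0,0,0]]
    - [[0,0,0],[0,0,0]]
    - [[0,0,0],[0,0,0]]
    - [[0,0,0],[0,0,0]]
    - [[0,0,-12],[0,0,0]]
    - [[0,0,-25],[0,0,0]]
    - [[0,0,-40],[0,0,0]]
    - [[0,0,-40],[0,0,0]]
    - [[0,0,0],[0.104,0,0.002]]
    - [[0,0,0],[0.104,0,0.002]]
    - [[0,0,0],[0.104,0,0.002]]
    - [[0,0,0],[0.104,0,0.002]]
  claw: 0.76

```text
t: 44.02
tool_pos: [0.4986, -0.2344, 0.4055]
orientation: [2.221, 2.217, -0.002]
force: [-0.7, -0.1, -1.4]
opening: 0.0707
gripper_force: 0.0
```

Run:
```python
from h import *
lanes()
plan(((.620,.139,.26),down(np.radians(90))),((.630,.139,.20),down(np.radians(145))))
```

```text
top L [22, 36, 40, 50, 36, 16, 38, 45, 52, 43, 29, 11, 51, 54, 65, 38, 2, 0, 0, 0, 0, 0, 0, 0, 0]
top R [13, 13, 4, 0, 0, 0, 0, 0, 1, 7, 10, 1, 0, 0, 0, 0, 0, 0, 0, 0, 0, 0, 0, 0, 0]
scene L [50, 74, 72, 61, 54, 23, 42, 61, 58, 44, 24, 54, 23, 58, 45, 24, 0, 0, 0, 0, 0, 0, 0, 0, 0]
scene R [61, 72, 36, 34, 70, 44, 27, 43, 31, 38, 58, 10, 0, 0, 0, 0, 0, 0, 0, 0, 0, 0, 0, 0, 0]
t 44.12 q [-0.53 -0.    1.63 -0.    1.51 -0.53] grasp [ 0.4998 -0.2343  0.2368] bed [137.5 -34.4 153.9] open 0.071 F [ 0.8  0.2 -0.1]
 shift [373.1 120.5 -23.2] = 10 x [37.31 12.05 -2.32]
 turn [ 0.    0.   -0.96] = 8 x [ 0.    0.   -0.12]
 shift [-8.2  5.7 60. ] = 2 x [-4.1   2.87 30.  ]
```

>>> apply_moves:
  series:
    - [[37.3,12,-2.3],[0,0,0]]
    - [[37.3,12,-2.3],[0,0,0]]
    - [[37.3,12,-2.3],[0,0,0]]
    - [[37.3,12,-2.3],[0,0,0]]
    - [[37.3,12,-2.3],[0,0,0]]
    - [[37.3,12,-2.3],[0,0,0]]
    - [[37.3,12,-2.3],[0,0,0]]
    - [[37.3,12,-2.3],[0,0,0]]
    - [[37.3,12,-2.3],[0,0,0]]
    - [[37.3,12,-2.3],[0,0,0]]
    - [[0,0,0],[0,0,-0.12]]
    - [[0,0,0],[0,0,-0.12]]
  claw: 0.72

```text
t: 45.12
tool_pos: [0.6192, 0.1414, 0.4265]
orientation: [1.927, 2.476, 0.009]
force: [0.1, -1.3, -0.0]
opening: 0.0672
gripper_force: 0.0
```

>>> apply_moves:
  series:
    - [[0,0,0],[0,0,-0.12]]
    - [[0,0,0],[0,0,-0.12]]
    - [[0,0,0],[0,0,-0.12]]
    - [[0,0,0],[0,0,-0.12]]
    - [[0,0,0],[0,0,-0.12]]
    - [[0,0,0],[0,0,-0.12]]
    - [[-4,3,30],[0,0,0]]
    - [[-4,3,30],[0,0,0]]
    - [[0,0,0],[0,0,0]]
    - [[0,0,0],[0,0,0]]

```text
t: 45.95
tool_pos: [0.6286, 0.1388, 0.3646]
orientation: [0.945, 2.995, 0.0]
force: [-0.2, 0.3, 0.5]
opening: 0.0673
gripper_force: 0.0
```

Run:
```python
from h import *
lanes();pieces()
n='scene';p,d=grab(n);h=cv2.cvtColor(p,cv2.COLOR_BGR2HSV)
for a,c,bb,mm in blobs((h[...,0]>8)&(h[...,0]<22)&(h[...,1]>150)&(h[...,2]>120)):
    print(a,c.round(1),bb)
plan(((.630,.1395,.022),down(np.radians(145))))
```

```text
top L [42, 44, 49, 56, 36, 16, 38, 43, 47, 46, 30, 12, 50, 54, 65, 39, 1, 0, 0, 0, 0, 0, 0, 0, 0]
top R [54, 48, 29, 20, 18, 38, 32, 42, 21, 18, 32, 11, 0, 0, 0, 0, 0, 0, 0, 0, 0, 0, 0, 0, 0]
scene L [46, 75, 68, 63, 55, 21, 45, 55, 62, 46, 22, 48, 34, 50, 49, 23, 0, 0, 0, 0, 0, 0, 0, 0, 0]
scene R [58, 72, 35, 34, 74, 42, 24, 46, 31, 41, 56, 12, 0, 0, 0, 0, 0, 0, 0, 0, 0, 0, 0, 0, 0]
110 [228.6 202.1] [219 194  18  13]
28 [324.9 255.9] [319 248  11  14]
25 [310.2 268.6] [303 266  16   6]
t 46.15 q [ 0.14  0.26  1.4  -0.    1.47 -0.82] grasp [0.6313 0.1392 0.2022] bed [246.5 337.9  67.5] open 0.0667 F [1.1 0.9 0.6]
 shift [1.000e-01 4.000e-01 1.802e+02] = 5 x [2.000e-02 7.000e-02 3.604e+01]
```

>>> apply_moves:
  series:
    - [[0,0,36],[0,0,0]]
    - [[0,0,36],[0,0,0]]
    - [[0,0,36],[0,0,0]]
    - [[0,0,36],[0,0,0]]
    - [[0,0,24],[0,0,0]]
    - [[0,0,11],[0,0,0]]
    - [[0,0,0],[0,0,0]]
    - [[0,0,0],[0,0,0]]

```text
t: 46.82
tool_pos: [0.6312, 0.1392, 0.1894]
orientation: [0.943, 2.99, 0.003]
force: [-0.2, -0.7, 0.0]
opening: 0.0668
gripper_force: 0.0
```

>>> apply_moves:
  series:
    - [[0,0,0],[0,0,0]]
    - [[0,0,0],[0,0,0]]
    - [[0,0,0],[0,0,0]]
    - [[0,0,0],[0,0,0]]
    - [[0,0,0],[0,0,0]]
  claw: 0.4
  newtons: 12

```text
t: 47.23
tool_pos: [0.631, 0.1391, 0.189]
orientation: [0.943, 2.99, 0.002]
force: [0.8, -0.4, 6.8]
opening: 0.0555
gripper_force: 12.0
```

Run:
```python
from h import *
s,p,Rm=pose();g=p+.167*Rm[:,2]
plan((g+[0,0,.18],None),(g+[-.07,0,.18],down(np.radians(90))),(b2w(205,-34.5,150),RFY))
```

```text
t 47.23 q [ 0.14  0.44  1.53 -0.    1.16 -0.82] grasp [0.6321 0.139  0.022 ] bed [174.  337.7 -97.5] open 0.0555 F [ 0.8 -0.4  6.8]
 shift [  -1.1    0.6 -180. ] = 5 x [ -0.21   0.13 -36.  ]
 turn [0.006 0.004 0.96 ] = 8 x [0.0008 0.0005 0.12  ]
 shift [ -0.1 -68.8  -0. ] = 2 x [ -0.04 -34.42  -0.  ]
 turn [-0.419  0.002 -0.009] = 4 x [-0.1047  0.0005 -0.0021]
 shift [-372.8  -46.2  -69. ] = 10 x [-37.28  -4.62  -6.9 ]
```

>>> apply_moves:
  series:
    - [[0,0,-20],[0,0,0]]
    - [[0,0,-36],[0,0,0]]
    - [[0,0,-40],[0,0,0]]
    - [[0,0,-40],[0,0,0]]
    - [[0,0,-40],[0,0,0]]
    - [[0,0,-4],[0,0,0.12]]
    - [[0,0,0],[0,0,0.12]]
    - [[0,0,0],[0,0,0.12]]
    - [[0,0,0],[0,0,0.12]]
    - [[0,0,0],[0,0,0.12]]
    - [[0,0,0],[0,0,0.12]]
    - [[0,0,0],[0,0,0.12]]

```text
t: 48.23
tool_pos: [0.6293, 0.1391, 0.3672]
orientation: [2.089, 2.342, 0.003]
force: [-0.2, -0.1, -0.4]
opening: 0.0554
gripper_force: 12.0
```

>>> apply_moves:
  series:
    - [[0,0,0],[0,0,0.12]]
    - [[0,-34.4,0],[0,0,0]]
    - [[0,-34.4,0],[0,0,0]]
    - [[0,0,0],[-0.105,0,-0.002]]
    - [[0,0,0],[-0.105,0,-0.002]]
    - [[0,0,0],[-0.105,0,-0.002]]
    - [[0,0,0],[-0.105,0,-0.002]]
    - [[-37,-4.6,-7],[0,0,0]]
    - [[-37,-4.6,-7],[0,0,0]]
    - [[-37,-4.6,-7],[0,0,0]]
    - [[-37,-4.6,-7],[0,0,0]]

```text
t: 49.15
tool_pos: [0.5325, -0.0099, 0.3856]
orientation: [1.977, 1.996, 0.427]
force: [0.5, 0.0, -0.2]
opening: 0.0557
gripper_force: 12.0
```

>>> apply_moves:
  series:
    - [[-37,-4.6,-7],[0,0,0]]
    - [[-37,-4.6,-7],[0,0,0]]
    - [[-37,-4.6,-7],[0,0,0]]
    - [[-37,-4.6,-7],[0,0,0]]
    - [[-37,-4.6,-7],[0,0,0]]
    - [[-37,-4.6,-7],[0,0,0]]
    - [[0,0,0],[0,0,0]]
    - [[0,0,0],[0,0,0]]

```text
t: 49.82
tool_pos: [0.4919, -0.2333, 0.4131]
orientation: [1.983, 1.99, 0.426]
force: [0.4, -0.0, -0.7]
opening: 0.0558
gripper_force: 12.0
```

Run:
```python
from h import *
plan((b2w(205,-34.5,22.5),RFY))
```

```text
t 49.82 q [-0.62 -0.21  1.84  0.26  1.18 -0.68] grasp [ 0.5606 -0.2335  0.2609] bed [202.9 -34.2 151.2] open 0.0558 F [ 0.4 -0.  -0.7]
 shift [ -1.1   3.  128.7] = 4 x [-0.28  0.76 32.17]
```

>>> apply_moves:
  series:
    - [[-1,3,35],[0,0,0]]
    - [[0,0,35],[0,0,0]]
    - [[0,0,25],[0,0,0]]
    - [[0,0,15],[0,0,0]]
    - [[0,0,11],[0,0,0]]
    - [[0,0,7],[0,0,0]]
    - [[0,0,0],[0,0,0]]
    - [[0,0,0],[0,0,0]]

```text
t: 50.48
tool_pos: [0.5485, -0.2311, 0.2977]
orientation: [1.977, 1.996, 0.427]
force: [0.4, 0.9, 0.2]
opening: 0.0556
gripper_force: 12.0
```

Run:
```python
from h import *
plan((b2w(205,-34.5,22.5),RFY))
```

```text
t 50.48 q [-0.56  0.02  1.84  0.27  0.94 -0.69] grasp [ 0.6172 -0.2309  0.1456] bed [207.7 -32.1  22.8] open 0.0556 F [0.4 0.9 0.2]
 shift [-2.8 -1.7  0.3] = 1 x [-2.81 -1.74  0.26]
```

>>> apply_moves:
  series:
    - [[-2.5,-1.5,0],[0,0,0]]
    - [[0,0,0],[0,0,0]]
    - [[0,0,0],[0,0,0]]

```text
t: 50.73
tool_pos: [0.5466, -0.2346, 0.2972]
orientation: [1.978, 1.995, 0.427]
force: [-0.1, 0.5, -0.7]
opening: 0.0557
gripper_force: 12.0
```

>>> apply_moves:
  series:
    - [[0,0,0],[0,0,0]]
    - [[0,0,0],[0,0,0]]
    - [[0,0,0],[0,0,0]]
    - [[0,0,0],[0,0,0]]
    - [[0,0,-12],[0,0,0]]
    - [[0,0,-25],[0,0,0]]
    - [[0,0,-40],[0,0,0]]
    - [[0,0,-40],[0,0,0]]
    - [[0,0,-40],[0,0,0]]
    - [[30,0,-40],[0,0,0]]
    - [[30,0,-20],[0,0,0]]
    - [[0,0,0],[0,0,0]]
  claw: 0.78

```text
t: 51.73
tool_pos: [0.4586, -0.1771, 0.4963]
orientation: [1.97, 1.989, 0.431]
force: [0.7, -0.7, 0.8]
opening: 0.0728
gripper_force: 0.0
```

Run:
```python
from h import *
lanes('m');reds();pieces()
plan((b2w(222,-140,255),RF),(b2w(222,-140,170),None))
p=cv2.imread('pics/m_scene.png');cv2.imwrite('pics/m.png',cv2.resize(p[120:300,140:440],None,fx=2.6,fy=2.6,interpolation=cv2.INTER_CUBIC))
```

```text
top L [40, 44, 52, 53, 38, 16, 33, 41, 51, 42, 30, 11, 50, 53, 67, 37, 2, 0, 0, 0, 0, 0, 0, 0, 0]
top R [0, 0, 0, 0, 0, 0, 0, 0, 0, 0, 0, 0, 2, 3, 2, 6, 37, 7, 0, 0, 0, 0, 0, 0, 0]
scene L [50, 75, 63, 63, 53, 22, 47, 58, 53, 52, 22, 52, 27, 56, 48, 22, 0, 0, 0, 0, 0, 0, 0, 0, 0]
scene R [61, 73, 34, 31, 72, 48, 19, 46, 29, 43, 53, 37, 49, 14, 25, 46, 38, 1, 0, 0, 0, 0, 0, 0, 0]
scene 66 [393.6 153.1] [ 0.5731 -0.3398  0.2868] [ 224.  -140.6  170.1]
scene 16 [272.8 186.7] [0.7209 0.0322 0.0454] [ 263.8  230.2 -111.8]
scene 65 [330.9 254.5] [ 0.4354 -0.2759  0.0874] [ 17.6 -75.4  43.8]
top 42 [394.9 167.9] [ 0.5785 -0.3388  0.2893] [ 229.9 -139.7  170.2]
t 51.98 q [-0.56 -0.38  1.84  0.23  1.33 -0.59] grasp [ 0.528  -0.18    0.3347] bed [203.5  19.6 231.7] open 0.0727 F [-0.1  0.4 -0.9]
 turn [ 4.00e-03 -1.00e-03  1.57e+00] = 13 x [ 3.000e-04 -1.000e-04  1.208e-01]
 shift [ 19.1 160.  -23.3] = 4 x [ 4.76 40.   -5.84]
 shift [ 0.  0. 85.] = 3 x [ 0.    0.   28.33]
```

View pics/m.png

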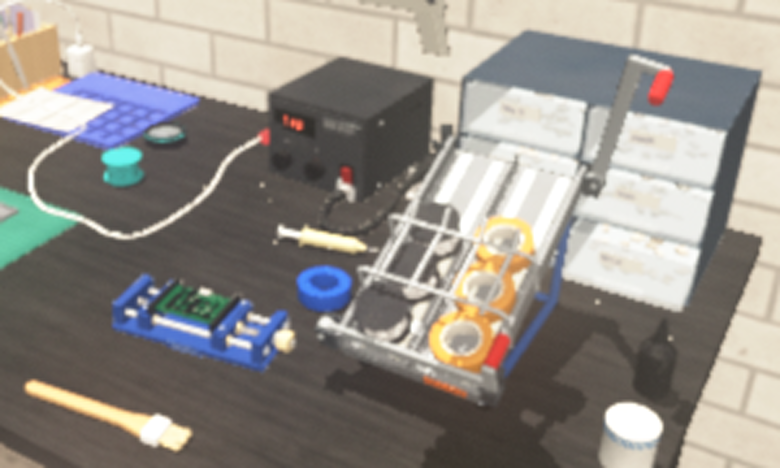

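All six pieces are home: spools on the left at crop (385,310) and upward, tapes on the right at (460,335), (487,285) and (505,240). The keeper's grip is at (660,87). Now I'll close the keeper.

>>> apply_moves:
  series:
    - [[0,0,-15],[0,0,0.121]]
    - [[0,0,-10],[0,0,0.121]]
    - [[0,0,0],[0,0,0.121]]
    - [[0,0,0],[0,0,0.121]]
    - [[0,0,0],[0,0,0.121]]
    - [[0,0,0],[0,0,0.121]]
    - [[0,0,0],[0,0,0.121]]
    - [[0,0,0],[0,0,0.121]]
    - [[0,0,0],[0,0,0.121]]
    - [[0,0,0],[0,0,0.121]]
    - [[0,0,0],[0,0,0.121]]
    - [[0,0,0],[0,0,0.121]]
  claw: 0.45

```text
t: 52.98
tool_pos: [0.4496, -0.1806, 0.5092]
orientation: [3.045, 0.182, 0.651]
force: [-0.2, 0.6, -0.1]
opening: 0.0418
gripper_force: 0.0
```

>>> apply_moves:
  series:
    - [[0,0,0],[0,0,0.12]]
    - [[5,40,0],[0,0,0]]
    - [[5,40,0],[0,0,0]]
    - [[5,40,0],[0,0,0]]
    - [[5,40,0],[0,0,0]]
    - [[0,0,0],[0,0,0]]
    - [[0,0,0],[0,0,0]]

```text
t: 53.57
tool_pos: [0.4684, -0.3426, 0.516]
orientation: [-3.07, -0.003, -0.654]
force: [0.6, 0.9, -0.1]
opening: 0.042
gripper_force: 0.0
```

Run:
```python
from h import *
plan((b2w(224,-140.5,170),RF))
```

```text
t 53.57 q [-0.82 -0.11  1.56  0.31  1.41  0.74] grasp [ 0.5365 -0.3421  0.3634] bed [ 221.6 -142.5  255. ] open 0.042 F [ 0.6  0.9 -0.1]
 shift [ 2.5 -2.  85. ] = 3 x [ 0.83 -0.66 28.35]
```

>>> apply_moves:
  series:
    - [[2,-2,30],[0,0,0]]
    - [[0,0,30],[0,0,0]]
    - [[0,0,18],[0,0,0]]
    - [[0,0,7],[0,0,0]]
    - [[0,0,0],[0,0,0]]
    - [[0,0,0],[0,0,0]]

```text
t: 54.07
tool_pos: [0.5055, -0.3371, 0.4436]
orientation: [3.071, 0.012, 0.661]
force: [-0.9, 0.5, 0.6]
opening: 0.0422
gripper_force: 0.0
```

>>> apply_moves:
  series:
    - [[0,0,0],[0,0,0]]
    - [[0,0,0],[0,0,0]]
    - [[0,0,0],[0,0,0]]
    - [[0,0,0],[0,0,0]]
    - [[0,0,0],[0,0,0]]
    - [[0,0,0],[0,0,0]]
  claw: 0.0
  newtons: 12

```text
t: 54.57
tool_pos: [0.5054, -0.3379, 0.4439]
orientation: [3.069, 0.01, 0.662]
force: [-1.2, -0.6, 3.3]
opening: 0.0123
gripper_force: 12.0
```

Run:
```python
from h import *
arc(-83.5,18,1.66,16,-1)
```

```text
t 54.5667 bed [ 227.  -138.8  174.2] r 165.7 ang 109.5 open 0.012321907162933396 gf 12.000440508127213 F [-1.2 -0.6  3.3]
[0.0, -16.5, -5.0]
[-0.0, -16.9, -3.2]
[-0.0, -17.1, -1.5]
[-0.0, -17.2, 0.3]
[-0.0, -17.1, 2.1]
[-0.0, -16.7, 3.9]
[-0.1, -16.3, 5.6]
[-0.1, -15.6, 7.2]
[-0.1, -14.8, 8.8]
[-0.1, -13.8, 10.3]
[-0.1, -12.6, 11.7]
[-0.1, -11.4, 12.9]
[-0.1, -10.0, 14.0]
[-0.1, -8.5, 15.0]
[-0.1, -6.9, 15.8]
[-0.1, -5.2, 16.4]
```

>>> apply_moves:
  series:
    - [[0,-16.5,-5],[0,0,0]]
    - [[0,-16.9,-3.2],[0,0,0]]
    - [[0,-17.1,-1.5],[0,0,0]]
    - [[0,-17.2,0.3],[0,0,0]]
    - [[0,-17.1,2.1],[0,0,0]]
    - [[0,-16.7,3.9],[0,0,0]]
    - [[0,-16.3,5.6],[0,0,0]]
    - [[0,-15.6,7.2],[0,0,0]]

```text
t: 55.23
tool_pos: [0.5085, -0.2037, 0.435]
orientation: [3.069, 0.01, 0.663]
force: [1.4, -1.7, -0.1]
opening: 0.0126
gripper_force: 12.0
```

>>> apply_moves:
  series:
    - [[0,-14.8,8.8],[0,0,0]]
    - [[0,-13.8,10.3],[0,0,0]]
    - [[0,-12.6,11.7],[0,0,0]]
    - [[0,-11.4,12.9],[0,0,0]]
    - [[0,-10,14],[0,0,0]]
    - [[0,-8.5,15],[0,0,0]]
    - [[0,0,0],[0,0,0]]
    - [[0,0,0],[0,0,0]]

```text
t: 55.9
tool_pos: [0.538, -0.1333, 0.3667]
orientation: [3.07, 0.011, 0.659]
force: [1.1, -5.3, -2.2]
opening: 0.0125
gripper_force: 12.0
```

Run:
```python
from h import *
arc(-83.5,20,.2,2,-1)
reds()
```

```text
t 55.9 bed [226.8  65.6  89.7] r 164.6 ang 25.1 open 0.01245055521418773 gf 12.001447677612305 F [ 1.1 -5.3 -2.2]
[-0.1, -6.3, 15.2]
[-0.1, -4.7, 15.8]
scene 20 [306.9 164. ] [ 0.6016 -0.1327  0.2044] [218.1  66.3  82.6]
scene 16 [272.9 186.6] [0.7215 0.0323 0.0456] [ 264.4  230.3 -111.9]
scene 64 [331.  254.5] [ 0.4351 -0.2761  0.0879] [ 17.5 -75.7  44.3]
```

>>> apply_moves:
  series:
    - [[0,-5.5,15],[0,0,0]]
    - [[0,-3.5,14],[0,0,0]]
    - [[0,-1,7],[0,0,0]]
    - [[0,0,0],[0,0,0]]
    - [[0,0,2.5],[0,0,0]]
    - [[0,0,2],[0,0,0]]
    - [[0,0,0],[0,0,0]]

```text
t: 56.58
tool_pos: [0.5545, -0.1227, 0.3319]
orientation: [-3.071, -0.011, -0.661]
force: [-5.8, 3.8, 7.1]
opening: 0.0125
gripper_force: 12.0
```

Run:
```python
from h import *
arc(-83.5,20,.1,1,-1)
reds()
```

```text
t 56.5833 bed [227.9  76.4  51.1] r 162.9 ang 11.0 open 0.012468736562976467 gf 12.00010746717453 F [-5.8  3.8  7.1]
[-0.1, -2.3, 16.1]
scene 21 [304.8 173.4] [ 0.6185 -0.121   0.1691] [219.2  77.8  43.3]
scene 17 [272.8 186.5] [0.7226 0.0334 0.0449] [ 265.1  231.3 -113. ]
scene 65 [330.9 254.5] [ 0.4358 -0.2757  0.0871] [ 17.8 -75.3  43.3]
```

>>> apply_moves:
  series:
    - [[0,0,3],[0,0,0]]
    - [[0,0,0],[0,0,0]]
    - [[0,0,0],[0,0,0]]

```text
t: 56.93
tool_pos: [0.5559, -0.1226, 0.33]
orientation: [3.071, 0.011, 0.663]
force: [-6.8, 4.8, 8.4]
opening: 0.0124
gripper_force: 12.0
```

>>> apply_moves:
  series:
    - [[0,0,0],[0,0,0]]
    - [[0,0,0],[0,0,0]]
    - [[0,0,0],[0,0,0]]
    - [[0,0,-20],[0,0,0]]
    - [[0,0,-35],[0,0,0]]
    - [[0,0,-40],[0,0,0]]
    - [[-20,-30,-20],[0,0,0]]
    - [[-20,-35,-5],[0,0,0]]
    - [[-20,-35,0],[0,0,0]]
    - [[0,-40,0],[0,0,0]]
    - [[0,-40,0],[0,0,0]]
    - [[0,0,0],[0,0,0]]
  claw: 0.45

```text
t: 57.93
tool_pos: [0.4495, 0.0627, 0.4126]
orientation: [-3.068, -0.021, -0.662]
force: [0.1, -0.3, 0.1]
opening: 0.0417
gripper_force: 0.0
```

Run:
```python
from h import *
reds('z');lanes()
p=cv2.imread('pics/z_scene.png');cv2.imwrite('pics/z.png',cv2.resize(p[130:300,220:440],None,fx=3.5,fy=3.5,interpolation=cv2.INTER_CUBIC))
```

```text
scene 44 [306.2 171.9] [ 0.6239 -0.1222  0.1716] [225.2  76.6  43.4]
scene 14 [273.1 186.9] [0.7216 0.0317 0.0447] [ 264.1  229.6 -112.8]
scene 63 [331.1 254.5] [ 0.4361 -0.276   0.0873] [ 18.1 -75.6  43.4]
top 57 [294.5 158.4] [ 0.6267 -0.1217  0.173 ] [228.4  77.   43.6]
top 49 [347.7 233. ] [ 0.4408 -0.2764  0.0898] [ 23.4 -76.   43.8]
top L [43, 45, 51, 50, 40, 17, 37, 43, 52, 43, 30, 11, 51, 52, 66, 39, 1, 0, 0, 0, 0, 0, 0, 0, 25]
top R [52, 53, 27, 21, 16, 41, 33, 43, 19, 18, 32, 14, 43, 35, 24, 32, 55, 11, 0, 0, 0, 0, 0, 0, 34]
scene L [50, 74, 67, 61, 55, 23, 46, 59, 56, 46, 26, 52, 29, 51, 46, 24, 0, 0, 0, 0, 0, 0, 0, 0, 58]
scene R [60, 76, 35, 33, 73, 44, 31, 41, 27, 40, 57, 35, 52, 13, 26, 46, 38, 0, 0, 0, 0, 0, 0, 0, 61]
```

View pics/z.png

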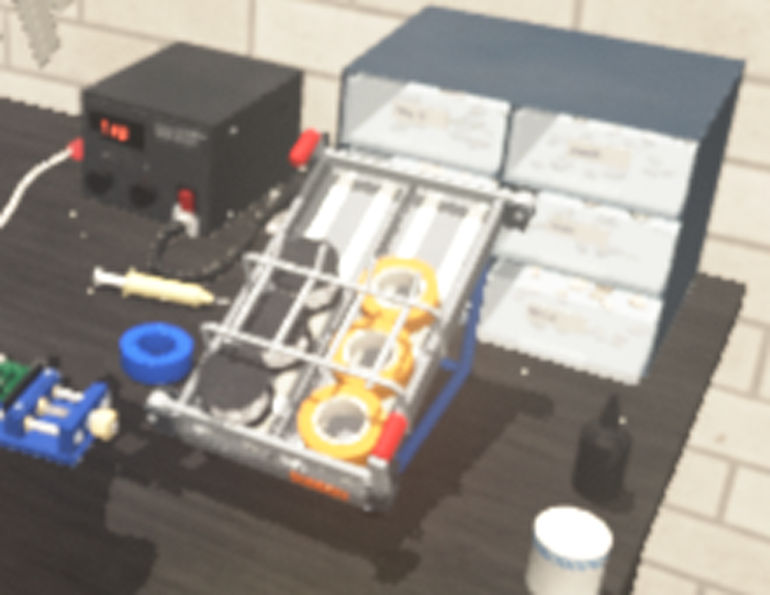

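Both bars are down in their catches, with grips at crop (305,148) and (390,437). All six pieces are home and the robot is clear.

```bash
python3 -c "
from plant import robot
print(robot.close_job())"
```

```text
the job is handed in; nothing more can be done
None
```

The job is handed in at about 58 s of robot time: gate shut, three spools home in the left lane and three tape rolls in the right, keeper back down in its catch, and the glue, jar and syringe left alone.

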